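Hang the turner back on its spring hook

ROBOT

A 7-joint arm with a two-finger parallel gripper is mounted at the origin on a cart in front of the work surface, level with it; the furniture and walls round the work are solid. World frame = base frame: x ahead of the robot, y to its left, z up, the work surface at z = 0. Lengths are in m, angles in rad, forces in N, time in s.
With the tool pointing down it reaches from about 0.35 to 0.9 m from the base axis. Payload 8.1 kg.
Tool frame: the origin (TCP) lies between the finger pads; the fingertips stand 25 mm ahead of it and the grasp point (between the pads) lies 6 mm ahead of it; z points along the fingers, y is the direction in which the jaws open and shut (so a half turn about z gives the same grasp; the last joint's range is limited). The gripper opens to 85 mm and grips with 20 to 120 N. Pads are 22 mm wide; open, the fingers measure 114 mm over their backs; the gripper's body (76 mm by 85 mm) begins 54 mm behind the grasp point. The pads swing forward as they close: fully open they stand 13 mm farther back than shut.
Start: joints at [1.212, 0.434, 0.025, 1.573, -0.012, 1.134, -0.075], TCP at [0.158, -0.605, 0.256] pointing down, gripper open.
Joint ranges: [-2.62, 2.62], [-0.44, 2.09], [-1.27, 1.32], [0.08, 2.57], [-1.32, 4.46], [0.12, 2], [-2.74, 2.74]. Speed limits (rad/s): [2.22, 2.22, 3.01, 3.01, 3.14, 3.14, 3.14].

INTERFACE

Orientations are given as a unit quaternion [x, y, z, w].
In Python, from rig import monitor, cams, job gives the robot as it stands.
- The arm moves only by the tool step_arm, never from a script. Its argument "motion" is a list of rows, each an object with "offset": the shift along the world's x, y, z in cm, a list of three; "spin": the turn about the world's z in rad; "gripper": the closure, from 0 (fully open) to 1 (shut). In form: [{"offset": [dx, dy, dz], "spin": spin, "gripper": gripper}, ...]. A call has 1 to 20 rows; each row shifts and turns the pose as measured when the row begins; what a row does not reach is not made up. A row lasts 1/12 s, in which the tool goes at most 41.7 mm and 7.16 degrees, less where a joint would pass 70% of its speed; a pose out of reach is approached as far as the arm can. A call with a gripper value outside its range is refused whole. The fingers move at their own pace and stop on an object; the grip force is fixed at half the most. Time passes only in rows, so rows that do not move let the fingers close. It gives the time, the measured TCP pose, the force and the opening at its end, in the units of the state.
- monitor.state(): the state, without advancing time (a new reading comes with each control period).
- cams.camera(name): name is "side" or "top" or "wrist"; returns (picture, depth): 420x560x3 uint8, blue, green, red; 420x560 float32, m along the optical axis (not along the pixel's ray), 0 where there is no reading.
- cams.camera_params(name): a dict with "intrinsics" (3x3 intrinsics, pixels), "dist_coeffs" ([k1, k2, p1, p2, k3] as OpenCV has them; the pictures are not rectified), "T" (4x4, takes a point from camera to world coordinates). Camera axes: x right, y down, z forward; pixel columns grow to the right and rows downward; lengths in m; the calibration is good to about 2 mm. A picture is of the moment at which its call begins: read the wrist's pose just before it. camera_params takes no time and is no camera call; for the wrist camera it gives the pose at the moment of the call.
- job.hand_in(): hands the job in, once; it reports no verdict.
The state is a dict: "time": time; "q": joint angles; "dq": joint speeds; "joint_torque": joint torques, N m; "position": TCP position; "orientation": TCP orientation; "wrist_force": force on the tool from outside, world axes, zero at the start; "ft_torque": the same for the moment, N m; "finger_gap": opening from 0.0 (shut) to 1.0 (fully open).
Only numpy, scipy, OpenCV 4.12 (cv2) and the standard library are available. Lean on these libraries where they do the work, as an engineer would, in place of code of your own. Each camera call takes 0.05 s, during which the arm holds its last target.

TASK

Take the slotted turner out of the drying stand and hang it on the rack's one free hook, between the tools that hang there. Push it gently back along the peg, pressing the sprung collar in until it stops and the catches lock the turner home, then let go; do not force it, knock the neighbouring tools out of place or disturb the other things on the worktop.

Things in the scene. Friction and masses are not known exactly. Their poses are not given: they have to be found in the camera images.
- turner: slotted turner to hang: steel blade at the foot 56 wide, 4 thick, 75 mm tall, then a stem and a black handle 24 wide, 8 mm thick; 210 mm tall in all, about 0.12 kg, same front and back. Starts upright in the drying stand, blade down. Origin: middle of the blade's foot; z up the handle, y across the 24 mm width, x through the thickness
- turner_slot (a point): middle of the turner's hanging slot, 191 mm above its foot, 19 mm below its top. The slot goes through the 8 mm thickness (x), is 14 wide (y) and 22 mm tall (z); above it an 8 mm bar, beside it 5 mm walls. Gripped here across the 24 mm width, the fingers leave the slot free and a peg in it passes between them
- stand: fixed wooden drying stand 50 x 90 x 85 mm (x, y, z), two slots 7 x 60 mm along y, 72 mm deep, 12 mm either side of the middle; the turner's blade stands loosely in the one at -x. Origin under its middle
- rack: fixed wooden rack: rail board 310 long, 40 mm tall (top at 282 mm), with four hooks at y = -105, -35, +35, +105 mm, 262 mm up. Origin on the worktop below the rail's front face; the pegs point to -x, the front. Base board 14 mm thick, reaching 95 mm to the front
- hook_free: the hook without a tool (one of the two inner places): a fixed, level steel peg 7 x 7 mm pointing along -x of this frame. Origin on the peg's axis at the rail's front face, z up. The peg's top is 3.5 mm above the axis. A spring clip (sprung collar and two spring catches) is clamped on the peg: see the joints
- hook_nose (a point): nose of the free peg, on its axis, 96 mm in front of the rail. A lip at the nose, 6 mm long, stands 3 mm above the peg's top (6.5 mm above the axis): lift the slot's bar over it, then lower the bar onto the peg
- catch_left (a joint): spring catch on the +y side of the free hook's clip: an upright roller, 6 mm radius, 6 mm tall, 3 mm below the axis, centred 6.5 mm in front of the free collar; 0 = out, grows in metres as pushed in. The two stand 17 mm over both, so a 14 mm slot pushes each in by 1.5 mm. Spring 2 to 4 N
- catch_right (a joint): spring catch on the -y side of the free hook's clip: an upright roller, 6 mm radius, 6 mm tall, 3 mm below the axis, centred 6.5 mm in front of the free collar; 0 = out, grows in metres as pushed in. The two stand 17 mm over both, so a 14 mm slot pushes each in by 1.5 mm. Spring 2 to 4 N
- skimmer: steel kitchen skimmer with black handle, same height, handle and hanging slot as the turner, round head 66 mm across; hangs loose on the rack by its slot. Origin at the middle of its foot, z up, y across its width
- masher: steel kitchen masher with black handle, same height, handle and hanging slot as the turner, foot 62 mm wide; hangs loose on the rack by its slot. Origin at the middle of its foot, z up, y across its width
- lifter: steel kitchen lifter with black handle, same height, handle and hanging slot as the turner, plain blade 64 mm wide; hangs loose on the rack by its slot. Origin at the middle of its foot, z up, y across its width
- tin: food tin, 75 mm across, 58 mm tall, a bystander; origin under it
- garlic: garlic bulb, 58 mm, a bystander; origin under it
- apple: apple, 72 mm, a bystander; origin under it
- mug: mug, 82 mm across, 97 mm tall, a bystander; origin under it
- collar (a joint): sprung collar, 18 wide, 25 mm tall, behind the catches; 0 = free, metres pushed in, hard stop at 5 mm. The clip is clamped anywhere: the free collar's front is 30 to 56 mm from the rail, not measured. Push the handle over the catches (3 to 6 N), then the collar in (1 to 3 N) to the stop: the catches snap before the slot's front edge and hold it. Short of 2.5 mm it is not held; 15 N is forcing

How it is judged:
On the way, in this order (a step that is already met when the one before it is completed fails the run):
1. the turner is lifted clear of the drying stand (z of turner in the frame of stand above 0.086 m), for 0.1 s.
2. the free hook's peg is through the turner's slot (x of turner_slot in the frame of hook_free between -0.092 and -0.02 m and y of turner_slot in the frame of hook_free between -0.007 and 0.007 m and z of turner_slot in the frame of hook_free between -0.012 and 0.008 m), for 0.1 s.
At the end, for the whole second after the job is handed in: The turner hangs at rest, upright within 0.2 rad, peg through its slot (slot middle within 7 mm sideways, 12 mm below to 4 mm above the peg's axis), locked home by the catches with the collar held in by more than 2 mm. The neighbours' feet are within 20 mm of where they started (x of turner_slot in the frame of hook_free between -0.062 and -0.022 m and y of turner_slot in the frame of hook_free between -0.007 and 0.007 m and z of turner_slot in the frame of hook_free between -0.012 and 0.004 m and value of joint collar above 0.002 m and angle between turner's own z axis and vertical below 0.2 rad and linear speed of turner below 0.02 m/s and angular speed of turner below 0.2 rad/s and distance of each of skimmer, masher, lifter from where it was at the start of the episode below 0.02 m); the robot touches nothing.
It fails at once if the turner is forced against the free hook or its clip with more than 20 N (contact force between turner and hook_free above 20 N).
It fails at once if the turner is pressed against the rack with more than 20 N (contact force between turner and rack above 20 N).
It fails at once if a neighbouring tool is knocked (its foot swings or shifts by more than 30 mm) (distance of any of skimmer, masher, lifter from where it was at the start of the episode above 0.03 m).
It fails at once if a bystander on the worktop is shifted by more than 30 mm (distance of any of tin, garlic, apple, mug from where it was at the start of the episode above 0.03 m).
It also fails if it takes over 56 s, if anything falls off the work surface, if the arm or the gripper's body presses on something with over 40 N, if the wrist force passes 120 N, or if a joint passes its speed limit or range.

## Working session

There is one attempt and no reset: what is moved stays moved. The work goes in short steps, Python scripts to look and compute and a tool call to move; the robot and the scene stay as the last step left them, time stands still between calls to the robot, and variables do not carry over. Pictures are saved under pics/ and viewed, and the job is handed in when it is done.

Besides the shell and the picture viewer there is one more tool, called after "Request:" by a JSON object that holds its "method" and its "body", one argument or row to a line. step_arm: Moves the arm, as the interface text tells. Its arguments: {"type":"object","properties":{"motion":{"type":"array"}},"required":["motion"]}

```bash
ls; mkdir -p pics; cat > h.py <<'E'
import numpy as np, cv2
from rig import monitor, cams, job
def cap(n,tag):
    p=cams.camera_params(n); im,d=cams.camera(n)
    cv2.imwrite(f'pics/{tag}.png',im); np.savez(f'pics/{tag}.npz',im=im,d=d,K=p['intrinsics'],D=p['dist_coeffs'],T=p['T'])
    return im,d,p
def load(tag):
    z=np.load(f'pics/{tag}.npz'); return z['im'],z['d'],z['K'],z['D'],z['T']
def pts(tag):
    im,d,K,D,T=load(tag)
    h,w=d.shape
    uv=np.stack(np.meshgrid(np.arange(w),np.arange(h)),-1).reshape(-1,1,2).astype(float)
    n=cv2.undistortPoints(uv,K,D).reshape(h,w,2)
    P=np.dstack([n[...,0]*d,n[...,1]*d,d])
    W=P@T[:3,:3].T+T[:3,3]; W[d==0]=np.nan
    return im,W
E
python3 - <<'E'
from h import *
s=monitor.state(); print({k:np.round(v,3) for k,v in s.items()})
for n in ['side','top','wrist']:
    _,_,p=cap(n,n+'0'); print(n,np.round(p['T'],3).tolist(),np.round(p['intrinsics'],1).tolist(),p['dist_coeffs'])
E
```

```text
pics
{'time': np.float64(0.0), 'q': array([ 1.212,  0.435,  0.025,  1.574, -0.012,  1.134, -0.075]), 'dq': array([-0.002,  0.001,  0.   , -0.001,  0.   ,  0.001, -0.   ]), 'joint_torque': array([-2.0000e-03, -6.7048e+01,  1.0240e+00, -3.1621e+01,  1.6000e-02,
        1.3000e-02,  0.0000e+00]), 'position': array([ 0.158, -0.604,  0.256]), 'orientation': array([ 0.992,  0.128, -0.   , -0.001]), 'wrist_force': array([-0.366,  0.287, -0.15 ]), 'ft_torque': array([ 0.002, -0.015, -0.018]), 'finger_gap': np.float64(1.0)}
side [[-0.913, -0.195, 0.359, 0.004], [-0.409, 0.414, -0.813, 1.094], [0.009, -0.889, -0.457, 0.801], [0.0, 0.0, 0.0, 1.0]] [[507.4, 0.0, 286.0], [0.0, 507.4, 210.9], [0.0, 0.0, 1.0]] [-0.01351678  0.          0.          0.          0.        ]
top [[-0.02, -0.994, 0.111, 0.383], [-1.0, 0.022, 0.015, -0.065], [-0.018, -0.111, -0.994, 1.133], [0.0, 0.0, 0.0, 1.0]] [[380.9, 0.0, 285.0], [0.0, 380.9, 212.8], [0.0, 0.0, 1.0]] [-0.02841817  0.          0.          0.          0.        ]
wrist [[0.253, -0.929, -0.272, 0.227], [-0.968, -0.243, -0.07, -0.586], [-0.001, 0.28, -0.96, 0.374], [0.0, 0.0, 0.0, 1.0]] [[300.2, 0.0, 281.4], [0.0, 300.2, 210.1], [0.0, 0.0, 1.0]] [-0.00180466  0.          0.          0.          0.        ]
```

View pics/side0.png

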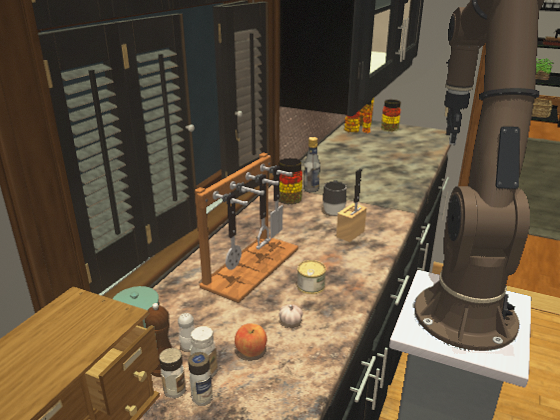

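View pics/top0.png

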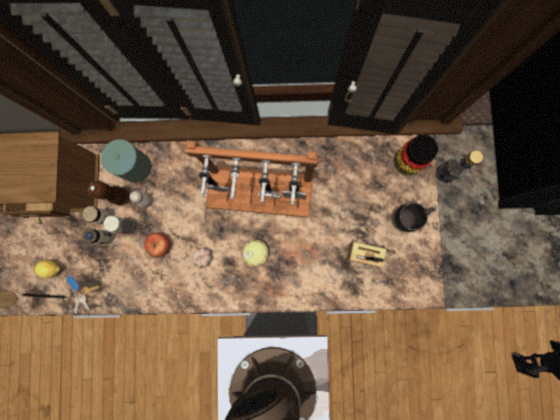

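View pics/wrist0.png

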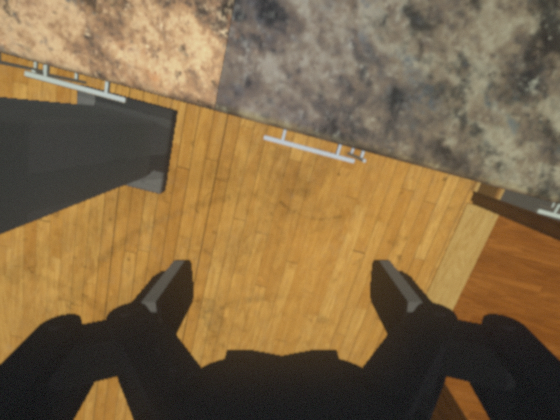

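```bash
python3 - <<'E'
from h import *
im,W=pts('top0')
for (u,v) in [(368,244),(368,252),(368,260),(235,165),(265,165),(205,160),(295,165),(195,147),(310,156),(205,205),(310,212),(410,217),(255,252)]:
    print((u,v),np.round(W[v,u],3))
im2,W2=pts('side0')
for tag,c in [('top0',(185,135,330,225)),('top0',(330,230,410,275)),('side0',(180,140,320,300)),('side0',(320,150,380,250))]:
    im,_,_,_,_=load(tag); a=im[c[1]:c[3],c[0]:c[2]]; f=min(800/a.shape[1],600/a.shape[0]); cv2.imwrite(f'pics/c_{tag}_{c[0]}.png',cv2.resize(a,None,fx=f,fy=f,interpolation=cv2.INTER_CUBIC))
E
```

```text
(368, 244) [ 0.412 -0.291 -0.   ]
(368, 252) [ 0.388 -0.273  0.084]
(368, 260) [ 0.366 -0.273  0.083]
(235, 165) [0.594 0.062 0.27 ]
(265, 165) [ 0.594 -0.007  0.266]
(205, 160) [0.609 0.134 0.265]
(295, 165) [ 0.591 -0.077  0.268]
(195, 147) [0.635 0.152 0.285]
(310, 156) [ 0.606 -0.111  0.289]
(205, 205) [ 0.54   0.194 -0.002]
(310, 212) [ 0.511 -0.122  0.003]
(410, 217) [ 0.489 -0.417  0.008]
(255, 252) [0.395 0.039 0.053]
```

View pics/c_top0_185.png

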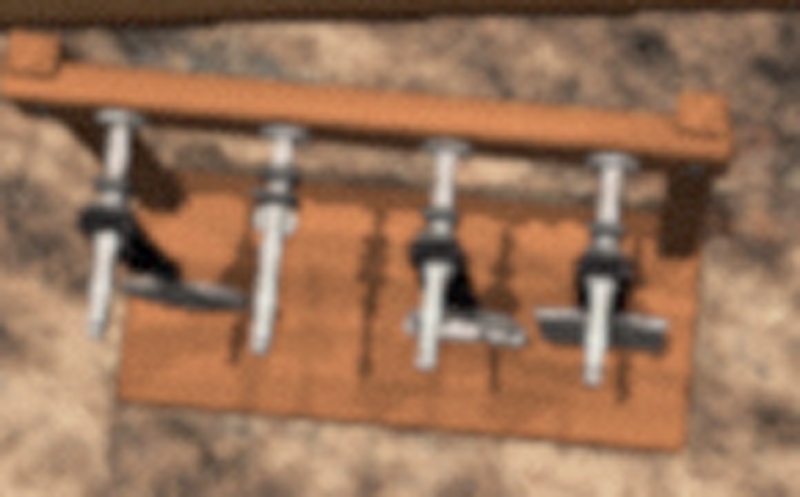

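View pics/c_top0_330.png

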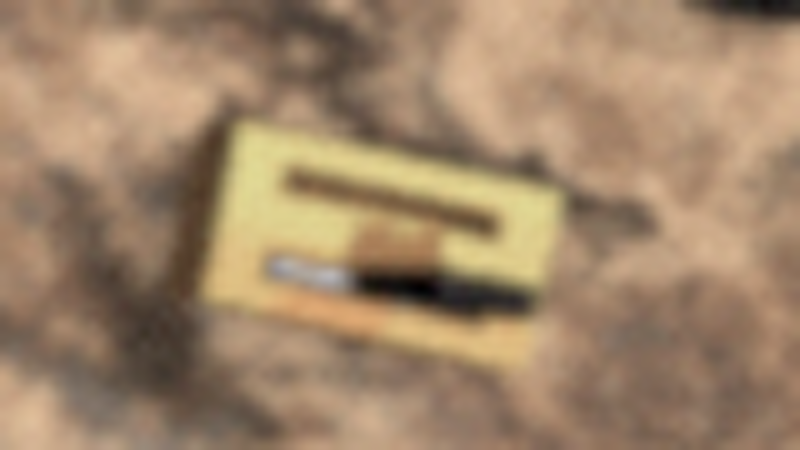

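View pics/c_side0_180.png

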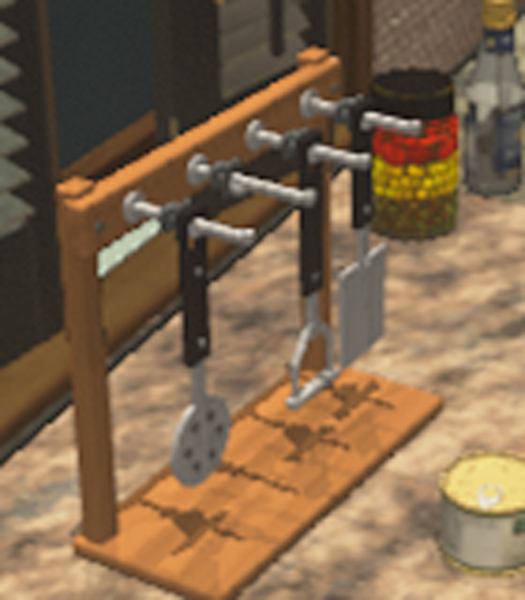

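View pics/c_side0_320.png

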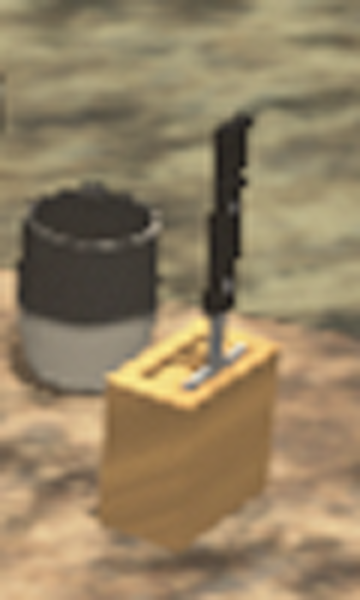

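Request:
{"method": "step_arm", "body": {
  "motion": [
    {"offset": [0,0,3.5],"spin": 0,"gripper": 0},
    {"offset": [0,0,3.5],"spin": 0,"gripper": 0},
    {"offset": [0,0,3.5],"spin": 0,"gripper": 0},
    {"offset": [0.5,1,3.3],"spin": 0,"gripper": 0},
    {"offset": [1,1.5,2.5],"spin": 0,"gripper": 0},
    {"offset": [1.7,2.8,0],"spin": -0.04,"gripper": 0},
    {"offset": [1.7,2.8,0],"spin": -0.04,"gripper": 0},
    {"offset": [1.7,2.8,0],"spin": -0.04,"gripper": 0},
    {"offset": [1.7,2.8,0],"spin": -0.04,"gripper": 0},
    {"offset": [1.7,2.8,0],"spin": -0.04,"gripper": 0},
    {"offset": [1.7,2.8,0],"spin": -0.04,"gripper": 0},
    {"offset": [1.7,2.8,0],"spin": -0.04,"gripper": 0},
    {"offset": [1.7,2.8,0],"spin": -0.04,"gripper": 0},
    {"offset": [1.7,2.8,0],"spin": -0.04,"gripper": 0},
    {"offset": [1.7,2.8,0],"spin": -0.04,"gripper": 0}
  ]
}}

```text
time: 1.4
position: [0.34, -0.2864, 0.4205]
orientation: [0.996, -0.088, -0.002, -0.005]
wrist_force: [1.3, -0.9, -0.4]
finger_gap: 1.004
```

```bash
python3 - <<'E'
from h import *
cap('wrist','w1'); print(monitor.state()['position'])
im,W=pts('w1')
cv2.imwrite('pics/w1b.png',cv2.resize(im,None,fx=1.4,fy=1.4,interpolation=cv2.INTER_CUBIC))
m=(W[...,2]>0.15)&(W[...,2]<0.24)
v,u=np.nonzero(m); P=W[m]; print(len(P), np.nanmin(P,0),np.nanmax(P,0), u.min(),u.max(),v.min(),v.max())
h=P[P[:,2]>0.213]; print(len(h),np.median(h,0),h.min(0),h.max(0))
print(cv2.minAreaRect(h[:,:2].astype(np.float32)*1000))
E
```

```text
[ 0.34398208 -0.28000673  0.42070588]
2384 [ 0.04208396 -0.28062712  0.15007955] [0.5605769  0.05937723 0.23995487] 0 274 1 419
1038 [ 0.37280747 -0.07313149  0.22490393] [ 0.04683822 -0.28022571  0.21301286] [0.55238733 0.02664513 0.23995487]
((303.94921875, -38.39176940917969), (283.2719421386719, 434.6754150390625), 49.2653694152832)
```

View pics/w1b.png

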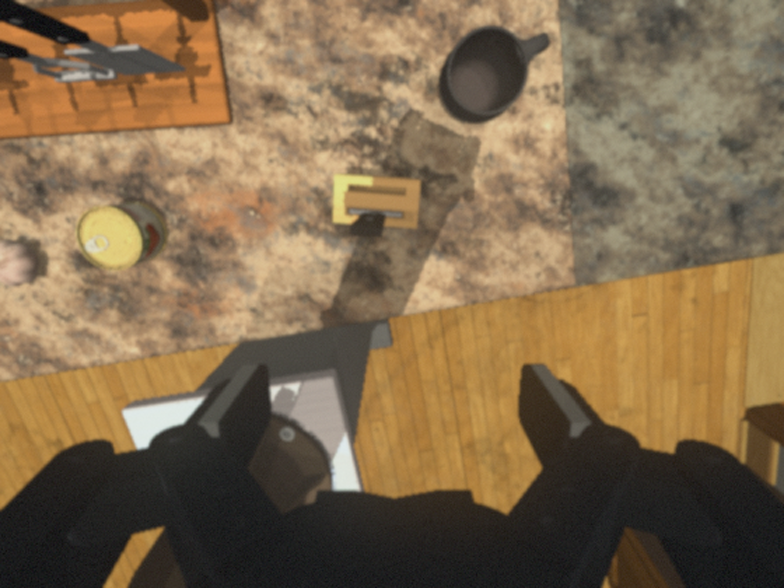

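```bash
python3 - <<'E'
from h import *
im,W=pts('w1')
im2=im[100:190,210:330]; cv2.imwrite('pics/w1c.png',cv2.resize(im2,None,fx=6.5,fy=6.5,interpolation=cv2.INTER_CUBIC))
R=W[115:180,225:315]
m=(R[...,2]>0.10)
print(np.round(np.c_[np.argwhere(m)+[115,225],R[m]*1000])[::6])
t=(R[...,2]>0.075)&(R[...,2]<0.09); print(cv2.minAreaRect((R[t][:,:2]*1000).astype(np.float32)),np.median(R[t],0))
im,W=pts('side0'); R=W[165:215,345:375]; m=(R[...,2]>0.1)&(R[...,0]<.45); print(np.round(np.c_[np.argwhere(m)+[165,345],R[m]*1000])[::8])
E
```

```text
[[ 152.  259.  378. -260.  131.]
 [ 152.  265.  376. -268.  131.]
 [ 152.  271.  372. -274.  105.]
 [ 153.  263.  376. -266.  142.]
 [ 153.  269.  374. -273.  137.]
 [ 154.  257.  378. -259.  157.]
 [ 154.  263.  376. -267.  154.]
 [ 154.  269.  374. -274.  150.]
 [ 154.  275.  371. -280.  126.]
 [ 155.  261.  376. -265.  166.]
 [ 155.  267.  375. -272.  161.]
 [ 155.  273.  373. -279.  157.]
 [ 156.  258.  377. -262.  179.]
 [ 156.  264.  376. -270.  180.]
 [ 156.  270.  374. -276.  171.]
 [ 157.  254.  378. -259.  188.]
 [ 157.  260.  376. -265.  188.]
 [ 157.  266.  375. -272.  184.]
 [ 157.  272.  373. -279.  179.]
 [ 158.  256.  377. -262.  200.]
 [ 158.  262.  375. -268.  193.]
 [ 158.  268.  374. -275.  192.]
 [ 158.  274.  371. -280.  171.]
 [ 159.  257.  375. -262.  195.]
 [ 159.  263.  374. -269.  194.]
 [ 159.  269.  373. -276.  194.]
 [ 160.  251.  378. -259.  220.]
 [ 160.  257.  374. -262.  194.]
 [ 160.  263.  373. -269.  194.]
 [ 160.  270.  373. -278.  209.]
 [ 161.  251.  377. -259.  224.]
 [ 161.  257.  376. -265.  223.]
 [ 161.  263.  375. -271.  222.]
 [ 161.  26
[... 1244 characters left out ...]
 210.]
 [ 175.  360.  369. -277.  204.]
 [ 177.  356.  377. -265.  200.]
 [ 178.  358.  373. -275.  194.]
 [ 180.  355.  376. -253.  196.]
 [ 181.  357.  372. -263.  189.]
 [ 183.  355.  378. -263.  182.]
 [ 184.  358.  369. -265.  179.]
 [ 186.  354.  380. -262.  172.]
 [ 187.  356.  372. -256.  172.]
 [ 188.  358.  369. -270.  164.]
 [ 190.  354.  377. -255.  162.]
 [ 191.  356.  373. -261.  157.]
 [ 192.  358.  369. -271.  150.]
 [ 194.  355.  373. -253.  151.]
 [ 195.  358.  368. -271.  141.]
 [ 197.  356.  372. -265.  135.]
 [ 198.  358.  367. -270.  131.]
 [ 200.  354.  375. -256.  129.]
 [ 201.  356.  370. -262.  123.]
 [ 203.  356.  372. -272.  112.]
 [ 206.  355.  372. -263.  106.]]
```

View pics/w1c.png

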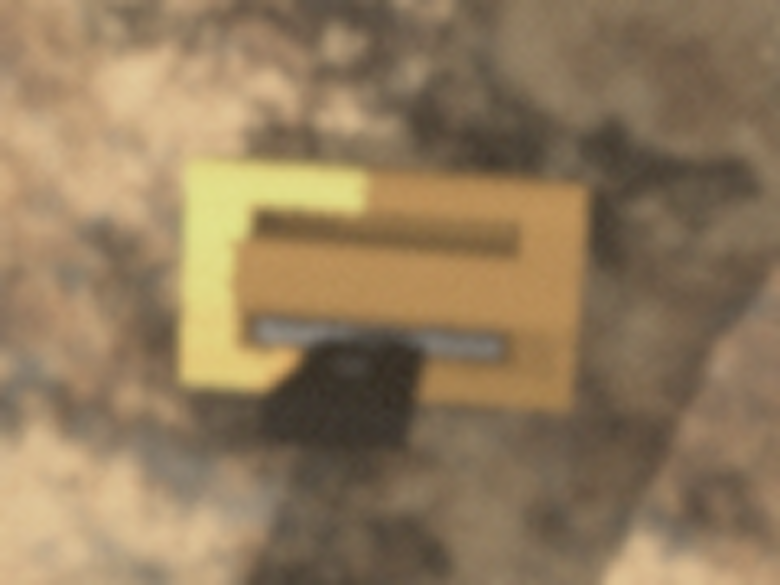

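```bash
python3 - <<'E'
from h import *
im,W=pts('w1'); R=W[115:180,225:315]
m=(R[...,2]>0.22); P=R[m]; print(cv2.minAreaRect((P[:,:2]*1000).astype(np.float32)),P.mean(0))
# blade bottom in the stand top
print(monitor.state()['orientation'],monitor.state()['position'])
E
```

```text
((371.6104431152344, -268.3885498046875), (23.509140014648438, 8.070444107055664), 75.36332702636719) [ 0.37183592 -0.26844593  0.2240986 ]
[ 9.96311965e-01 -8.55901639e-02 -7.05014401e-04 -6.02462214e-03] [ 0.34398208 -0.28000673  0.42070588]
```

Request:
{"method": "step_arm", "body": {
  "motion": [
    {"offset": [1.4,0.6,0],"spin": -0.042,"gripper": 0.3},
    {"offset": [1.4,0.6,0],"spin": -0.042,"gripper": 0.3},
    {"offset": [0,0,0],"spin": 0,"gripper": 0.3},
    {"offset": [0,0,0],"spin": 0,"gripper": 0.3}
  ]
}}

```text
time: 1.78
position: [0.374, -0.2634, 0.4207]
orientation: [0.992, -0.125, -0.001, -0.006]
wrist_force: [-0.5, 0.1, 0.9]
finger_gap: 0.699
```

Request:
{"method": "step_arm", "body": {
  "motion": [
    {"offset": [-0.24,-0.5,-2],"spin": -0.005,"gripper": 0.3},
    {"offset": [0,0,-3.5],"spin": 0,"gripper": 0.3},
    {"offset": [0,0,-3.5],"spin": 0,"gripper": 0.3},
    {"offset": [0,0,-3.5],"spin": 0,"gripper": 0.3},
    {"offset": [0,0,-2],"spin": 0,"gripper": 0.3},
    {"offset": [0,0,0],"spin": 0,"gripper": 0.3},
    {"offset": [0,0,0],"spin": 0,"gripper": 0.3}
  ]
}}

```text
time: 2.37
position: [0.3659, -0.2733, 0.2717]
orientation: [0.992, -0.127, 0.0, -0.004]
wrist_force: [0.0, 0.6, -0.2]
finger_gap: 0.702
```

```bash
python3 - <<'E'
from h import *
s=monitor.state();print(s['position'],s['orientation'],s['finger_gap'])
cap('wrist','w2')
im,W=pts('w2')
cv2.imwrite('pics/w2b.png',cv2.resize(im,None,fx=1.4,fy=1.4,interpolation=cv2.INTER_CUBIC))
E
```

```text
[ 0.36592599 -0.27328643  0.27174201] [ 9.91910261e-01 -1.26862225e-01  3.28579716e-04 -4.46115072e-03] 0.7022880483699621
```

View pics/w2b.png

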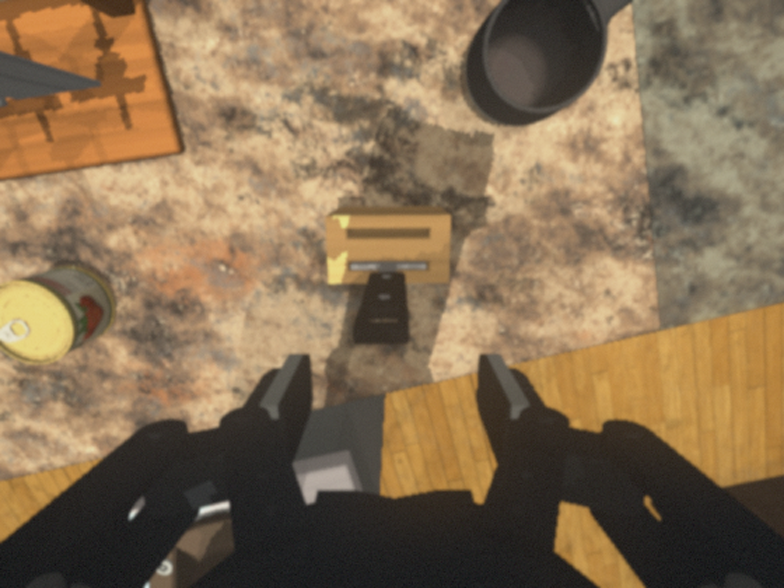

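```bash
python3 - <<'E'
from h import *
im,W=pts('w2'); R=W[190:250,240:300]
m=(R[...,2]>0.219); P=R[m]; print(cv2.minAreaRect((P[:,:2]*1000).astype(np.float32)),P.mean(0),np.median(P[:,2]))
E
```

```text
((372.1135559082031, -268.061279296875), (23.586170196533203, 8.313383102416992), 75.88359832763672) [ 0.37266235 -0.26837066  0.22370656] 0.22404135396145639
```

Request:
{"method": "step_arm", "body": {
  "motion": [
    {"offset": [0.55,0.45,0],"spin": 0,"gripper": 0.3},
    {"offset": [0,0,0],"spin": 0,"gripper": 0.3},
    {"offset": [0,0,0],"spin": 0,"gripper": 0.3}
  ]
}}

```text
time: 2.67
position: [0.3734, -0.2702, 0.276]
orientation: [0.992, -0.127, 0.003, -0.003]
wrist_force: [-0.2, -0.0, 0.3]
finger_gap: 0.699
```

Request:
{"method": "step_arm", "body": {
  "motion": [
    {"offset": [-0.1,0.15,-1.5],"spin": 0,"gripper": 0.3},
    {"offset": [0,0,-1.5],"spin": 0,"gripper": 0.3},
    {"offset": [0,0,-1],"spin": 0,"gripper": 0.3},
    {"offset": [0,0,-0.5],"spin": 0,"gripper": 0.3},
    {"offset": [0,0,0],"spin": 0,"gripper": 0.3},
    {"offset": [0,0,0],"spin": 0,"gripper": 0.3}
  ]
}}

```text
time: 3.17
position: [0.377, -0.2702, 0.2361]
orientation: [0.992, -0.126, 0.009, -0.0]
wrist_force: [-0.6, 0.5, 0.7]
finger_gap: 0.701
```

Request:
{"method": "step_arm", "body": {
  "motion": [
    {"offset": [-0.5,0.2,-1.3],"spin": 0,"gripper": 0.3},
    {"offset": [0,0,-1.3],"spin": 0,"gripper": 0.3},
    {"offset": [0,0,0],"spin": 0,"gripper": 0.3}
  ]
}}

```text
time: 3.42
position: [0.3739, -0.2692, 0.2126]
orientation: [0.992, -0.126, 0.012, 0.001]
wrist_force: [-0.4, 0.5, -0.7]
finger_gap: 0.696
```

```bash
python3 - <<'E'
from h import *
for i in range(2):
    s=monitor.state();print(s['time'],np.round(s['position'],4),np.round(s['orientation'],4),np.round(s['dq'],3),np.round(s['q'],3))
    cap('wrist','w3%d'%i)
s=monitor.state();print(s['time'],np.round(s['position'],4),np.round(s['orientation'],4),np.round(s['dq'],3))
E
```

```text
3.4167 [ 0.3739 -0.2692  0.2126] [ 0.9919 -0.1261  0.0118  0.0011] [ 0.004 -0.038 -0.    -0.033 -0.007  0.052  0.009] [ 0.692  0.219 -0.211  2.018  0.051  0.888 -1.368]
3.4667 [ 0.3742 -0.2694  0.2136] [ 0.9919 -0.1261  0.0121  0.0012] [ 0.001 -0.011 -0.002 -0.025 -0.001  0.019  0.002] [ 0.692  0.218 -0.211  2.016  0.05   0.889 -1.368]
3.5167 [ 0.3746 -0.2696  0.2141] [ 0.9919 -0.1261  0.0125  0.0014] [ 0.    -0.007 -0.003 -0.012 -0.002  0.001  0.001]
```

View pics/w31.png

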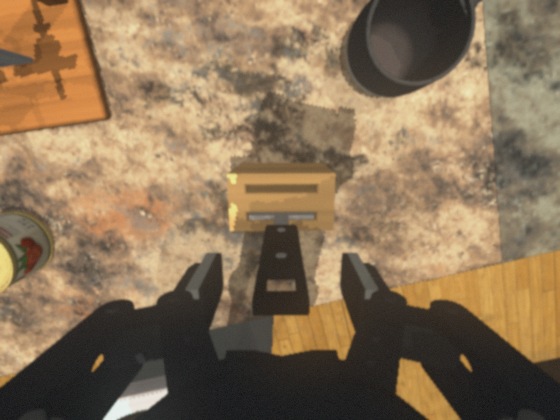

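Request:
{"method": "step_arm", "body": {
  "motion": [
    {"offset": [-0.25,0.1,-0.4],"spin": 0,"gripper": 0.3},
    {"offset": [0,0,0],"spin": 0,"gripper": 0.6},
    {"offset": [0,0,0],"spin": 0,"gripper": 1},
    {"offset": [0,0,0],"spin": 0,"gripper": 1},
    {"offset": [0,0,0],"spin": 0,"gripper": 1},
    {"offset": [0,0,0],"spin": 0,"gripper": 1},
    {"offset": [0,0,0],"spin": 0,"gripper": 1},
    {"offset": [0,0,0],"spin": 0,"gripper": 1}
  ]
}}

```text
time: 4.18
position: [0.3735, -0.2694, 0.2131]
orientation: [0.992, -0.126, 0.015, 0.002]
wrist_force: [-0.0, 0.1, -0.0]
finger_gap: 0.271
```

Request:
{"method": "step_arm", "body": {
  "motion": [
    {"offset": [0,0,1.5],"spin": 0,"gripper": 1},
    {"offset": [0,0,2],"spin": 0,"gripper": 1},
    {"offset": [0,0,2],"spin": 0,"gripper": 1},
    {"offset": [0,0,2],"spin": 0,"gripper": 1}
  ]
}}

```text
time: 4.52
position: [0.3721, -0.268, 0.2865]
orientation: [0.992, -0.126, 0.012, 0.0]
wrist_force: [2.5, -0.4, -1.2]
finger_gap: 0.266
```

Request:
{"method": "step_arm", "body": {
  "motion": [
    {"offset": [0,0,3],"spin": 0,"gripper": 1},
    {"offset": [0,0,3],"spin": 0,"gripper": 1},
    {"offset": [0,0,3],"spin": 0,"gripper": 1},
    {"offset": [0,0,0],"spin": 0,"gripper": 1}
  ]
}}

```text
time: 4.85
position: [0.372, -0.2677, 0.3835]
orientation: [0.992, -0.126, 0.013, 0.001]
wrist_force: [1.6, 0.0, -0.3]
finger_gap: 0.269
```

```bash
python3 - <<'E'
from h import *
print(monitor.state()['orientation'],monitor.state()['position'])
im,W=pts('top0')
R=W[140:225,185:335].reshape(-1,3)
m=(R[:,2]>0.279)&(R[:,2]<0.292)
r=R[m]; rect=cv2.minAreaRect((r[:,:2]*1000).astype(np.float32)); print('rail',rect,np.median(r,0)); print(cv2.boxPoints(rect))
m=(R[:,2]>0.255)&(R[:,2]<0.279)
P=R[m]; np.save('pics/pegs.npy',P)
vis=np.full((600,700,3),255,np.uint8)
for p in np.r_[P,r]:
    cv2.circle(vis,(int((0.25-p[1])*1800),int((0.68-p[0])*2500)),2,(0,0,255) if p[2]>.279 else (0,0,0),-1)
cv2.imwrite('pics/pegs.png',vis)
# pegs: bins
for p in P[np.argsort(-P[:,1])][::3]: print(np.round(p*1000,0),end=' ')
E
```

```text
[ 9.91998742e-01 -1.25563157e-01  1.30934065e-02  9.76169261e-04] [ 0.37205    -0.26772943  0.38347127]
rail ((620.3853759765625, 23.345718383789062), (309.3078308105469, 27.185203552246094), 83.87960052490234) [0.61664175 0.01922989 0.28219014]
[[ 590.38135 -128.97746]
 [ 617.4116  -131.8759 ]
 [ 650.3894   175.6689 ]
 [ 623.35913  178.56734]]
[624. 175. 277.] [623. 173. 279.] [625. 170. 271.] [626. 168. 270.] [623. 166. 260.] [624. 164. 268.] [624. 162. 267.] [624. 160. 265.] [623. 157. 277.] [624. 154. 267.] [623. 152. 268.] [647. 151. 262.] [645. 150. 275.] [623. 149. 270.] [623. 147. 278.] [574. 146. 273.] [623. 145. 278.] [570. 144. 260.] [577. 143. 273.] [574. 143. 276.] [526. 142. 269.] [530. 142. 269.] [579. 141. 273.] [576. 141. 275.] [581. 140. 275.] [555. 140. 266.] [538. 140. 268.] [526. 140. 268.] [570. 139. 270.] [548. 139. 262.] [545. 139. 263.] [576. 138. 274.] [571. 138. 275.] [618. 138. 267.] [533. 138. 265.] [543. 138. 266.] [573. 138. 277.] [568. 138. 267.] [592. 137. 269.] [622. 137. 272.] [581. 136. 273.] [557. 136. 264.] [585. 136. 265.] [566. 136. 265.] [618.
[... 5181 characters left out ...]
549. -78. 277.] [555. -78. 274.] [563. -78. 268.] [570. -79. 267.] [579. -79. 269.] [585. -79. 266.] [591. -79. 268.] [598. -79. 279.] [548. -80. 273.] [555. -80. 274.] [564. -81. 272.] [582. -81. 266.] [587. -81. 265.] [593. -81. 268.] [549. -83. 276.] [554. -83. 278.] [562. -83. 270.] [596. -84. 278.] [592. -84. 263.] [544. -85. 266.] [593. -86. 271.] [593. -86. 262.] [593. -89. 260.] [595. -93. 269.] [595. -95. 271.] [594. -98. 265.] [ 596. -100.  276.] [ 595. -102.  279.] [ 594. -104.  275.] [ 593. -107.  278.] [ 593. -109.  278.] [ 595. -111.  278.] [ 592. -114.  269.] [ 591. -116.  267.] [ 592. -119.  262.] [ 591. -121.  263.] [ 592. -125.  278.] [ 591. -128.  272.] [ 602. -130.  278.]
```

View pics/pegs.png

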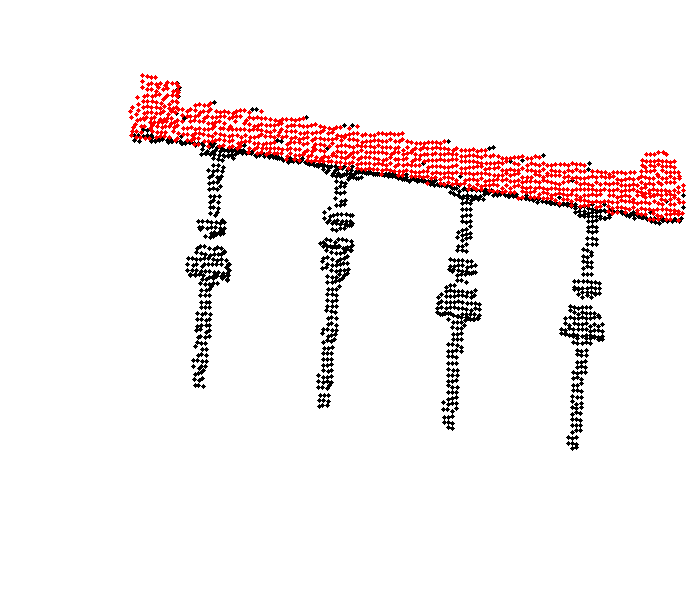

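Request:
{"method": "step_arm", "body": {
  "motion": [
    {"offset": [0.2,1.2,0],"spin": 0.01,"gripper": 1},
    {"offset": [0.4,2.4,0],"spin": 0.01,"gripper": 1},
    {"offset": [0.6,2.5,0],"spin": 0.01,"gripper": 1},
    {"offset": [0.6,2.5,0],"spin": 0.01,"gripper": 1},
    {"offset": [0.6,2.5,0],"spin": 0.01,"gripper": 1},
    {"offset": [0.6,2.5,0],"spin": 0.01,"gripper": 1},
    {"offset": [0.6,2.5,0],"spin": 0.01,"gripper": 1},
    {"offset": [0.6,2.5,0],"spin": 0.01,"gripper": 1},
    {"offset": [0.6,2.5,0],"spin": 0.01,"gripper": 1},
    {"offset": [0.6,2.5,0],"spin": 0.01,"gripper": 1},
    {"offset": [0.6,2.5,0],"spin": 0.01,"gripper": 1},
    {"offset": [0.6,2.5,0],"spin": 0.01,"gripper": 1},
    {"offset": [0.3,1.2,0],"spin": 0.01,"gripper": 1},
    {"offset": [0,0,0],"spin": 0,"gripper": 1},
    {"offset": [0,0,0],"spin": 0,"gripper": 1}
  ]
}}

```text
time: 6.1
position: [0.4326, 0.0551, 0.3718]
orientation: [0.999, -0.053, 0.006, -0.0]
wrist_force: [-0.5, -0.6, -1.5]
finger_gap: 0.273
```

```bash
python3 - <<'E'
from h import *
s=monitor.state();print(s['time'],np.round(s['position'],4),np.round(s['orientation'],4))
cap('wrist','w4'); cap('side','s4')
im,*_=load('s4'); cv2.imwrite('pics/s4c.png',cv2.resize(im[90:320,150:400],None,fx=2.6,fy=2.6,interpolation=cv2.INTER_CUBIC))
im,*_=load('w4'); cv2.imwrite('pics/w4b.png',cv2.resize(im,None,fx=1.4,fy=1.4,interpolation=cv2.INTER_CUBIC))
s=monitor.state();print(s['time'],np.round(s['position'],4),np.round(s['orientation'],4))
E
```

```text
6.1 [0.4326 0.0551 0.3718] [ 9.986e-01 -5.260e-02  5.600e-03 -2.000e-04]
6.2 [0.4327 0.054  0.372 ] [ 9.985e-01 -5.370e-02  5.800e-03 -1.000e-04]
```

View pics/s4c.png

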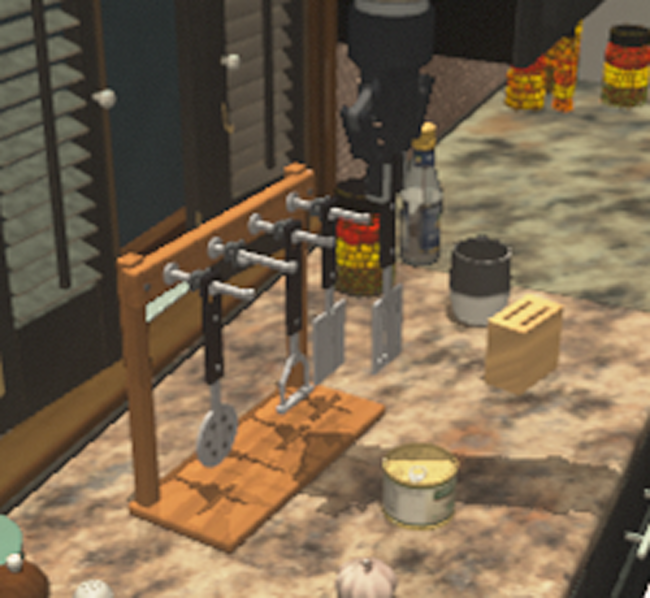

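View pics/w4b.png

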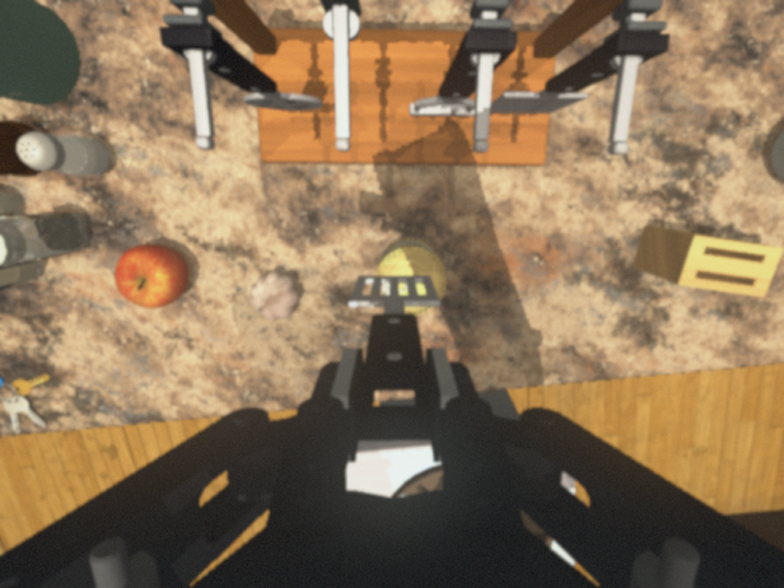

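```bash
cat >> h.py <<'E'
def peg(tag,xlo=.50,xhi=.575,ylo=.055,yhi=.085):
    im,W=pts(tag)
    m=(W[...,2]>.258)&(W[...,2]<.272)&(W[...,0]>xlo)&(W[...,0]<xhi)&(W[...,1]>ylo)&(W[...,1]<yhi)
    P=W[m]; print('peg n',len(P),'median z top',np.median(P[:,2]),np.percentile(P[:,2],90),'xmin',np.percentile(P[:,0],[0,2]))
    # mid of edges per x bin
    xs=[];ys=[]
    for a in np.arange(P[:,0].min()+.003,P[:,0].max(),.003):
        q=P[(P[:,0]>=a)&(P[:,0]<a+.003)]
        if len(q)>3: xs.append(a+.0015); ys.append((q[:,1].min()+q[:,1].max())/2)
    c=np.polyfit(xs,ys,1); print('peg y at x=.515/.56:',np.polyval(c,[.515,.56]),'slope',c[0]); return P
E
python3 - <<'E'
from h import *
P=peg('w4')
im,W=pts('w4')
# turner handle
R=W[180:330,240:330]; 
s=monitor.state(); p=s['position']
m=(abs(R[...,0]-p[0])<.03)&(abs(R[...,1]-p[1])<.016)&(R[...,2]<p[2]+.03)&(R[...,2]>p[2]-.15)
vv,uu=np.nonzero(m); Q=R[m]
for lo in np.arange(.22,.41,.01):
    q=Q[(Q[:,2]>lo)&(Q[:,2]<lo+.01)]
    if len(q): print(round(lo,3),len(q),np.round(q.mean(0)*1000,1),np.round(np.r_[q[:,:2].min(0),q[:,:2].max(0)]*1000,1))
# blade
m=(abs(W[...,0]-p[0])<.04)&(abs(W[...,1]-p[1])<.05)&(W[...,2]>.15)&(W[...,2]<.235); q=W[m]; print(cv2.minAreaRect((q[:,:2]*1000).astype(np.float32)),q.mean(0),q.min(0),q.max(0))
E
```

```text
peg n 1134 median z top 0.2665588019350164 0.2678526493745587 xmin [0.51759693 0.51899418]
peg y at x=.515/.56: [0.07291309 0.06732832] slope -0.1241060270764403
0.22 40 [430.1  55.6 226.3] [428.3  40.6 431.6  69.7]
0.23 90 [430.1  54.1 235.8] [428.5  38.3 432.2  69.8]
0.24 197 [429.3  53.4 246.7] [424.5  38.1 432.   69.9]
0.25 52 [431.1  55.3 255.3] [427.9  42.7 431.8  61.6]
0.26 52 [431.3  55.6 265.5] [430.6  50.2 432.   61.5]
0.27 39 [431.6  55.8 273.7] [430.1  46.7 432.3  61.1]
0.28 114 [433.1  54.8 285.5] [429.5  43.6 434.5  67.5]
0.29 161 [433.4  55.5 295.2] [430.1  43.8 434.6  67.5]
0.3 175 [433.5  55.1 305.1] [430.   43.6 434.9  67.4]
0.31 207 [433.7  55.4 315.2] [430.6  43.6 435.1  67.4]
0.32 240 [433.9  55.  325.3] [430.1  43.5 435.4  67.3]
0.33 269 [434.1  55.3 335.3] [430.6  43.5 435.6  67.2]
0.34 361 [434.5  55.  345.2] [430.9  42.8 442.8  66.8]
0.35 769 [434.5  55.  353.9] [426.3  38.1 445.7  69.9]
0.36 498 [438.6  54.7 365.1] [427.8  38.  446.   70. ]
0.37 724 [438.   54.5 375.9] [420.2  38.  445.9  70. ]
0.38 1975 [433.8  55.1 383.9] [420.2  38.  446.6  69.9]
0.39 349 [439.8  52.8 394.3] [425.2  38.  446.6  69.3]
0.4 60 [443.7  47.6 400.9] [442.   38.  446.4  68.2]
((428.1683044433594, 55.954795837402344), (55.47257995605469, 4.949130535125732), 84.42378997802734) [0.42940683 0.05626938 0.20230295] [0.42386627 0.0282493  0.17404667] [0.43320833 0.08341165 0.23499099]
```

Request:
{"method": "step_arm", "body": {
  "motion": [
    {"offset": [0.8,0.5,-0.5],"spin": -0.005,"gripper": 1},
    {"offset": [1,0.6,-1],"spin": -0.005,"gripper": 1},
    {"offset": [1,0.6,-1.5],"spin": 0,"gripper": 1},
    {"offset": [0.8,0.5,-2],"spin": 0,"gripper": 1},
    {"offset": [0.2,0,-1.5],"spin": 0,"gripper": 1},
    {"offset": [0,0,-1],"spin": 0,"gripper": 1},
    {"offset": [0,0,0],"spin": 0,"gripper": 1}
  ]
}}

```text
time: 6.78
position: [0.4752, 0.0709, 0.2917]
orientation: [0.998, -0.067, 0.007, 0.001]
wrist_force: [0.0, 0.1, -0.7]
finger_gap: 0.269
```

```bash
cat >> h.py <<'E'
def turner(tag):
    im,W=pts(tag); p=monitor.state()['position']; t=p[2]+.012
    m=(abs(W[...,0]-p[0])<.03)&(abs(W[...,1]-p[1])<.02)&(W[...,2]>t-.105)&(W[...,2]<t-.045); q=W[m]
    z=q[:,2]; cy=[]
    for lo in np.arange(t-.105,t-.045,.006):
        a=q[(z>=lo)&(z<lo+.006)]
        if len(a)>20:
            f=a[a[:,0]>np.percentile(a[:,0],30)]
            cy.append([lo+.003,(a[:,1].min()+a[:,1].max())/2,np.median(f[:,0])])
    cy=np.array(cy); print('handle: y fit at slot',np.polyval(np.polyfit(cy[:,0],cy[:,1],1),p[2]-.0065),'roll',np.polyfit(cy[:,0],cy[:,1],1)[0],'rear face x at slot',np.polyval(np.polyfit(cy[:,0],cy[:,2],1),p[2]-.0065),'pitch',np.polyfit(cy[:,0],cy[:,2],1)[0])
    m=(abs(W[...,0]-p[0])<.04)&(abs(W[...,1]-p[1])<.05)&(W[...,2]>t-.21)&(W[...,2]<t-.15); q=W[m]; r=cv2.minAreaRect((q[:,:2]*1000).astype(np.float32)); print('blade',r)
def st():
    s=monitor.state();print(np.round(s['time'],2),np.round(s['position'],4),np.round(s['orientation'],4),'F',np.round(s['wrist_force'],2),'yaw',2*np.arctan2(s['orientation'][1],s['orientation'][0]),'gap',s['finger_gap'])
E
python3 - <<'E'
from h import *
st(); cap('wrist','w5'); peg('w5'); turner('w5'); st()
im,*_=load('w5'); cv2.imwrite('pics/w5b.png',cv2.resize(im,None,fx=1.4,fy=1.4,interpolation=cv2.INTER_CUBIC))
E
```

```text
6.78 [0.4752 0.0709 0.2917] [ 0.9977 -0.0673  0.0073  0.0011] F [ 0.05  0.12 -0.7 ] yaw -0.13469355634754546 gap 0.2686126335349638
peg n 2214 median z top 0.2666239182240848 0.26782168610049484 xmin [0.51800634 0.51985379]
peg y at x=.515/.56: [0.07311989 0.06747017] slope -0.12554943483191888
handle: y fit at slot 0.07116536189863794 roll 0.0029506314694391993 rear face x at slot 0.47776566025164074 pitch 0.0146990284722048
blade ((471.30609130859375, 71.50314331054688), (55.36875915527344, 4.654148578643799), 82.49433898925781)
6.83 [0.4755 0.0708 0.2926] [ 0.9977 -0.0674  0.0076  0.0011] F [ 0.01 -0.15 -0.67] yaw -0.1349131610818957 gap 0.26868783431431525
```

View pics/w5b.png

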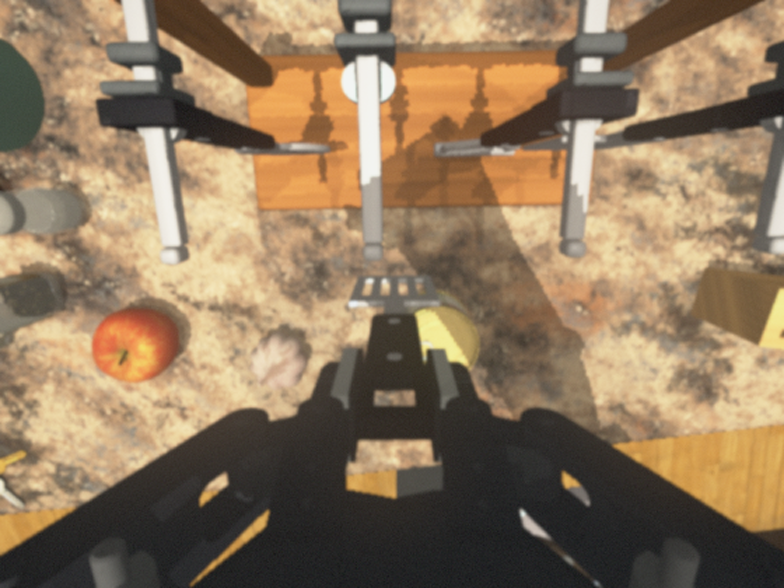

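```bash
python3 - <<'E'
from h import *
im,W=pts('w5')
for v in range(268,320,2): print(v,np.round(W[v,[262,272,282,292,302]]*1000,1)[:, [0,2]].tolist(), im[v,282].tolist())
im,*_=load('w5'); cv2.imwrite('pics/w5c.png',cv2.resize(im[215:335,220:345],None,fx=5,fy=5,interpolation=cv2.INTER_CUBIC))
E
```

```text
268 [[478.0, 273.7], [476.6, 272.4], [476.5, 273.6], [475.1, 272.1], [476.0, 275.2]] [37, 48, 53]
270 [[478.1, 276.3], [476.3, 273.9], [474.9, 272.4], [474.5, 273.1], [476.1, 277.6]] [41, 50, 54]
272 [[478.6, 279.4], [474.9, 273.4], [474.4, 273.7], [473.8, 273.8], [475.5, 278.6]] [42, 48, 53]
274 [[478.5, 281.2], [473.8, 273.3], [472.5, 272.2], [472.5, 273.5], [475.8, 281.1]] [40, 47, 54]
276 [[478.6, 283.5], [472.2, 272.4], [471.9, 273.2], [471.1, 272.9], [476.0, 283.4]] [38, 46, 53]
278 [[478.6, 285.5], [471.5, 273.2], [470.7, 273.0], [470.0, 272.9], [476.3, 285.8]] [56, 70, 80]
280 [[478.9, 287.9], [324.9, 0.8], [323.5, 2.0], [320.7, 0.8], [476.2, 287.6]] [95, 117, 137]
282 [[478.6, 289.3], [321.9, 1.5], [319.0, -0.0], [318.0, 1.8], [476.0, 289.0]] [109, 138, 165]
284 [[478.0, 290.0], [318.5, 1.4], [316.6, 1.6], [313.4, -0.3], [476.5, 291.7]] [113, 144, 170]
286 [[478.1, 291.9], [314.9, 0.9], [312.9, 1.1], [311.4, 2.1], [475.6, 291.9]] [111, 141, 169]
288 [[478.4, 294.2], [311.5, 0.9], [309.7, 1.4], [307.7, 1.5], [476.0, 294.3]] [100, 126, 150]
290 [[478.2, 295.5], [477.6, 295.6],
[... 721 characters left out ...]
73.4, 302.4]] [37, 41, 48]
306 [[475.7, 303.9], [474.6, 303.0], [474.5, 303.7], [474.1, 304.0], [473.3, 303.6]] [38, 42, 49]
308 [[473.9, 302.6], [473.9, 303.4], [473.7, 304.0], [472.6, 303.2], [472.0, 303.1]] [39, 45, 52]
310 [[473.8, 303.8], [472.8, 303.2], [472.0, 302.8], [472.1, 303.8], [471.1, 303.1]] [38, 44, 53]
312 [[472.6, 303.4], [471.9, 303.1], [471.5, 303.4], [470.6, 302.9], [470.3, 303.3]] [41, 49, 59]
314 [[471.4, 303.1], [471.2, 303.5], [471.1, 304.3], [469.7, 303.1], [469.1, 302.9]] [99, 130, 153]
316 [[265.1, 1.2], [263.5, 1.9], [260.4, 0.5], [258.7, 1.2], [255.9, 0.2]] [136, 179, 214]
318 [[261.5, 1.2], [259.3, 1.1], [257.2, 1.1], [254.6, 0.4], [252.7, 0.8]] [147, 194, 226]
```

View pics/w5c.png

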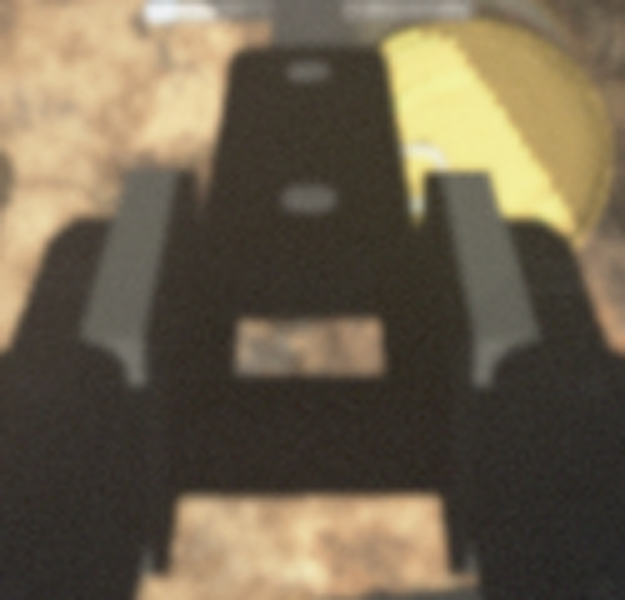

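Request:
{"method": "step_arm", "body": {
  "motion": [
    {"offset": [0,0.4,-1],"spin": 0.008,"gripper": 1},
    {"offset": [0,0.35,-1],"spin": 0.007,"gripper": 1},
    {"offset": [0,0,0],"spin": 0,"gripper": 1},
    {"offset": [0,0,0],"spin": 0,"gripper": 1}
  ]
}}

```text
time: 7.17
position: [0.4767, 0.0782, 0.2721]
orientation: [0.998, -0.061, 0.009, 0.001]
wrist_force: [0.2, 0.1, -1.0]
finger_gap: 0.266
```

```bash
python3 - <<'E'
from h import *
st(); cap('wrist','w6'); peg('w6'); turner('w6'); st()
E
```

```text
7.17 [0.4767 0.0782 0.2721] [ 9.981e-01 -6.070e-02  8.900e-03  9.000e-04] F [ 0.15  0.13 -1.  ] yaw -0.12151580954518405 gap 0.26642609414585317
peg n 2939 median z top 0.266610845194801 0.2677826040649623 xmin [0.51787879 0.51992939]
peg y at x=.515/.56: [0.07290863 0.06767939] slope -0.11620545655625604
handle: y fit at slot 0.07847768791443102 roll 0.0037804185748062063 rear face x at slot 0.4793989313812194 pitch 0.014616269631620646
blade ((473.236328125, 78.76880645751953), (55.408294677734375, 4.671877861022949), 83.1810302734375)
7.22 [0.4766 0.0782 0.2721] [ 9.981e-01 -6.070e-02  8.800e-03  9.000e-04] F [ 0.79  0.65 -0.84] yaw -0.12151223176368744 gap 0.26366027823314975
```

Request:
{"method": "step_arm", "body": {
  "motion": [
    {"offset": [0.8,-0.15,0],"spin": 0,"gripper": 1},
    {"offset": [0.8,-0.15,0],"spin": 0,"gripper": 1},
    {"offset": [0.8,-0.1,0],"spin": 0,"gripper": 1},
    {"offset": [0.8,-0.1,0],"spin": 0,"gripper": 1}
  ]
}}

```text
time: 7.55
position: [0.5112, 0.0728, 0.2738]
orientation: [0.998, -0.061, 0.01, 0.001]
wrist_force: [-0.1, -0.2, -0.3]
finger_gap: 0.27
```

```bash
python3 - <<'E'
from h import *
st(); cap('wrist','w7'); peg('w7'); turner('w7'); st()
im,*_=load('w7'); cv2.imwrite('pics/w7c.png',cv2.resize(im[180:335,200:365],None,fx=3.8,fy=3.8,interpolation=cv2.INTER_CUBIC))
E
```

```text
7.55 [0.5112 0.0728 0.2738] [ 0.9981 -0.0606  0.0103  0.0012] F [-0.08 -0.23 -0.29] yaw -0.12123173099048118 gap 0.2695454326205854
peg n 2836 median z top 0.26658964985407396 0.2687225805978979 xmin [0.50586675 0.51188723]
peg y at x=.515/.56: [0.07238669 0.067838  ] slope -0.10108187885310457
handle: y fit at slot 0.0730981306977622 roll 0.004052100184042983 rear face x at slot 0.5143357725612383 pitch 0.01934165686689756
blade ((508.20751953125, 73.3333969116211), (55.40782165527344, 4.378841400146484), 83.33255004882812)
7.6 [0.5128 0.0723 0.2738] [ 9.981e-01 -6.110e-02  1.080e-02  9.000e-04] F [ 3.22 -0.28  0.3 ] yaw -0.12226697305184074 gap 0.2676932513780516
```

View pics/w7c.png

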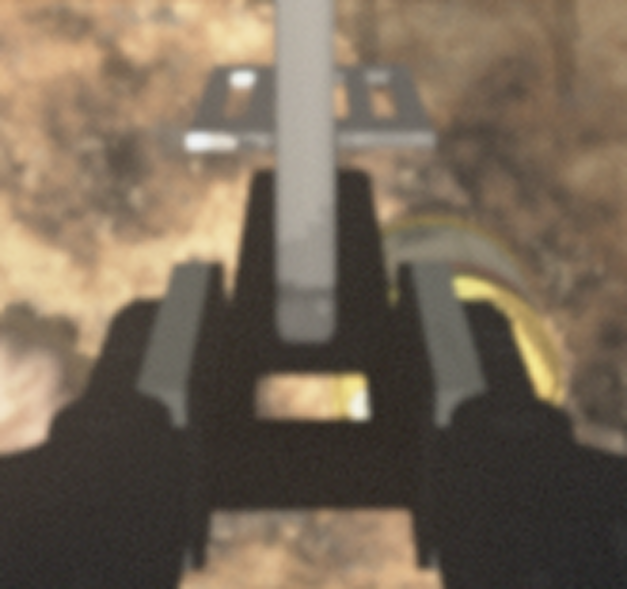

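Request:
{"method": "step_arm", "body": {
  "motion": [
    {"offset": [0.7,0.0,-0.1],"spin": 0,"gripper": 1},
    {"offset": [0.7,-0.05,0],"spin": 0,"gripper": 1},
    {"offset": [0.7,-0.08,0],"spin": 0,"gripper": 1}
  ]
}}

```text
time: 7.85
position: [0.5358, 0.0709, 0.2726]
orientation: [0.998, -0.061, 0.011, 0.001]
wrist_force: [0.3, 0.2, 0.1]
finger_gap: 0.267
```

```bash
python3 - <<'E'
from h import *
st(); cap('wrist','w8'); turner('w8'); st()
im,*_=load('w8'); cv2.imwrite('pics/w8c.png',cv2.resize(im[130:335,180:385],None,fx=2.9,fy=2.9,interpolation=cv2.INTER_CUBIC))
E
```

```text
7.85 [0.5358 0.0709 0.2726] [ 9.981e-01 -6.130e-02  1.060e-02  9.000e-04] F [0.28 0.21 0.06] yaw -0.1226549751567877 gap 0.26736690449323497
handle: y fit at slot 0.07113268611802688 roll 0.002762080039666354 rear face x at slot 0.5386207152121117 pitch 0.007338838806359757
blade ((549.9644775390625, 72.47048950195312), (100.57566833496094, 38.12960433959961), 83.71878051757812)
7.9 [0.5373 0.0704 0.2725] [ 9.98e-01 -6.17e-02  1.11e-02  7.00e-04] F [ 2.03 -0.97 -0.86] yaw -0.12345460192121949 gap 0.2676623941766313
```

View pics/w8c.png

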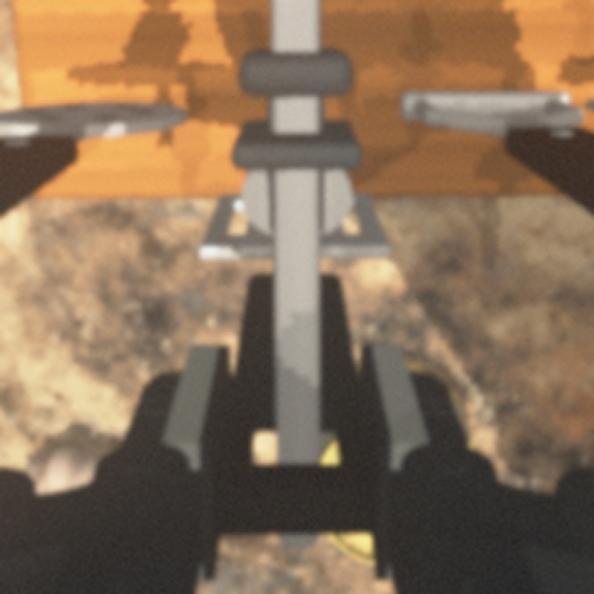

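Request:
{"method": "step_arm", "body": {
  "motion": [
    {"offset": [0,0.05,-0.4],"spin": 0,"gripper": 1},
    {"offset": [0,0,-0.35],"spin": 0,"gripper": 1},
    {"offset": [0,0,0],"spin": 0,"gripper": 1}
  ]
}}

```text
time: 8.15
position: [0.5378, 0.071, 0.2639]
orientation: [0.998, -0.062, 0.011, 0.001]
wrist_force: [0.1, -0.5, -0.7]
finger_gap: 0.267
```

```bash
python3 - <<'E'
from h import *
st(); cap('wrist','w9'); turner('w9'); st()
im,W=pts('w9')
for v in range(100,230,4): print(v,np.round(W[v,[266,274,282,290,298]]*1000,0)[:, [0,2]].astype(int).tolist())
cv2.imwrite('pics/w9c.png',cv2.resize(im[100:335,180:385],None,fx=2.5,fy=2.5,interpolation=cv2.INTER_CUBIC))
E
```

```text
8.15 [0.5378 0.071  0.2639] [ 9.98e-01 -6.18e-02  1.07e-02  5.00e-04] F [ 0.08 -0.5  -0.66] yaw -0.12375213104287075 gap 0.26708002318688395
handle: y fit at slot 0.07109872886632476 roll -0.0003771927037255296 rear face x at slot 0.5405319139240806 pitch 0.005143927913210672
blade ((551.7569580078125, 72.52146911621094), (100.49214935302734, 36.39897918701172), 84.781982421875)
8.2 [0.5378 0.071  0.2642] [ 9.98e-01 -6.18e-02  1.08e-02  6.00e-04] F [ 0.33 -0.49 -1.4 ] yaw -0.12368696907072077 gap 0.2726219905480374
100 [[616, 284], [616, 282], [615, 282], [615, 283], [614, 283]]
104 [[615, 281], [614, 281], [614, 281], [614, 282], [613, 282]]
108 [[614, 277], [614, 276], [613, 277], [613, 277], [613, 275]]
112 [[613, 272], [612, 274], [612, 274], [612, 273], [611, 272]]
116 [[611, 272], [611, 273], [611, 274], [610, 273], [610, 272]]
120 [[619, 16], [610, 266], [610, 266], [609, 268], [614, 14]]
124 [[615, 15], [608, 267], [608, 268], [608, 267], [610, 16]]
128 [[610, 15], [607, 267], [607, 265], [606, 266], [605, 16]]
132 [[606, 16], [606, 266], [605, 266], [605, 267], [601, 15]]
13
[... 833 characters left out ...]
[[586, 275], [586, 275], [586, 276], [585, 274], [585, 274]]
192 [[585, 275], [584, 276], [584, 277], [584, 275], [584, 277]]
196 [[583, 276], [583, 277], [583, 276], [582, 276], [582, 277]]
200 [[579, 263], [579, 264], [579, 267], [578, 266], [577, 263]]
204 [[577, 264], [577, 264], [577, 267], [577, 267], [576, 263]]
208 [[576, 263], [575, 264], [576, 268], [575, 267], [574, 262]]
212 [[574, 263], [574, 265], [574, 267], [573, 266], [573, 264]]
216 [[572, 264], [572, 263], [572, 267], [572, 266], [571, 264]]
220 [[493, 1], [570, 264], [571, 267], [570, 266], [488, 1]]
224 [[487, 0], [538, 167], [569, 267], [569, 267], [482, 1]]
228 [[540, 180], [540, 181], [567, 267], [567, 266], [476, 1]]
```

View pics/w9c.png

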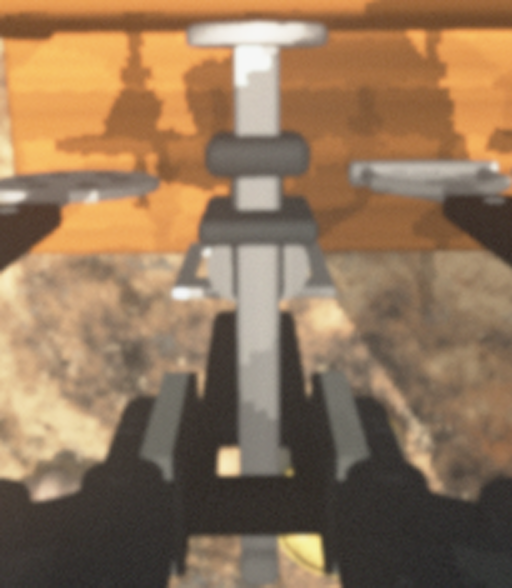

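Request:
{"method": "step_arm", "body": {
  "motion": [
    {"offset": [0.6,-0.15,0],"spin": 0.005,"gripper": 1},
    {"offset": [0.6,-0.1,0],"spin": 0,"gripper": 1},
    {"offset": [0.6,-0.08,0],"spin": 0,"gripper": 1},
    {"offset": [0.2,0,0],"spin": 0,"gripper": 1},
    {"offset": [0,0,0],"spin": 0,"gripper": 1}
  ]
}}

```text
time: 8.62
position: [0.5595, 0.0674, 0.2646]
orientation: [0.998, -0.059, 0.011, 0.001]
wrist_force: [-1.0, -0.6, -0.1]
finger_gap: 0.269
```

```bash
python3 - <<'E'
from h import *
st(); cap('wrist','w10'); turner('w10'); st()
im,W=pts('w10')
cv2.imwrite('pics/w10c.png',cv2.resize(im[100:335,180:385],None,fx=2.5,fy=2.5,interpolation=cv2.INTER_CUBIC))
E
```

```text
8.62 [0.5595 0.0674 0.2646] [ 9.982e-01 -5.880e-02  1.110e-02  7.000e-04] F [-1.01 -0.61 -0.09] yaw -0.11773629926556989 gap 0.2689496807771912Traceback (most recent call last):
  File "<stdin>", line 2, in <module>
  File "h.py", line 36, in turner
    cy=np.array(cy); print('handle: y fit at slot',np.polyval(np.polyfit(cy[:,0],cy[:,1],1),p[2]-.0065),'roll',np.polyfit(cy[:,0],cy[:,1],1)[0],'rear face x at slot',np.polyval(np.polyfit(cy[:,0],cy[:,2],1),p[2]-.0065),'pitch',np.polyfit(cy[:,0],cy[:,2],1)[0])
                                                                         ~~^^^^^
IndexError: too many indices for array: array is 1-dimensional, but 2 were indexed
```

```bash
python3 - <<'E'
from h import *
st()
im,W=pts('w10')
for v in range(250,320,4): print(v,np.round(W[v,[266,274,282,290,298]]*1000,0)[:, [0,2]].astype(int).tolist())
cv2.imwrite('pics/w10c.png',cv2.resize(im[100:335,180:385],None,fx=2.5,fy=2.5,interpolation=cv2.INTER_CUBIC))
E
```

```text
8.67 [0.5593 0.0673 0.2645] [ 9.982e-01 -5.890e-02  1.100e-02  8.000e-04] F [-0.09 -0.71 -1.44] yaw -0.11785944544603585 gap 0.26477532891799616
250 [[584, 276], [584, 277], [582, 274], [583, 276], [582, 275]]
254 [[576, 263], [578, 267], [577, 267], [575, 264], [575, 263]]
258 [[575, 264], [576, 267], [576, 267], [574, 264], [573, 263]]
262 [[573, 263], [574, 267], [574, 268], [572, 264], [571, 263]]
266 [[562, 245], [572, 266], [572, 267], [569, 263], [560, 245]]
270 [[562, 249], [570, 266], [570, 267], [559, 245], [561, 250]]
274 [[562, 254], [568, 267], [568, 267], [557, 245], [562, 256]]
278 [[562, 258], [566, 266], [567, 268], [554, 245], [560, 258]]
282 [[561, 259], [564, 266], [564, 267], [420, 1], [561, 262]]
286 [[561, 263], [562, 266], [563, 268], [415, 4], [560, 265]]
290 [[562, 269], [562, 269], [561, 269], [562, 270], [560, 268]]
294 [[563, 273], [562, 273], [563, 274], [561, 273], [561, 272]]
298 [[562, 275], [562, 275], [562, 276], [561, 275], [561, 276]]
302 [[561, 277], [560, 276], [560, 276], [559, 275], [559, 276]]
306 [[559, 276], [559, 277], [558, 275], [558, 276], [557, 276]]
310 [[557, 276], [556, 275], [556, 275], [556, 276], [556, 276]]
314 [[555, 276], [554, 275], [555, 277], [555, 277], [554, 276]]
318 [[365, 0], [547, 267], [547, 268], [400, 57], [399, 56]]
```

View pics/w10c.png

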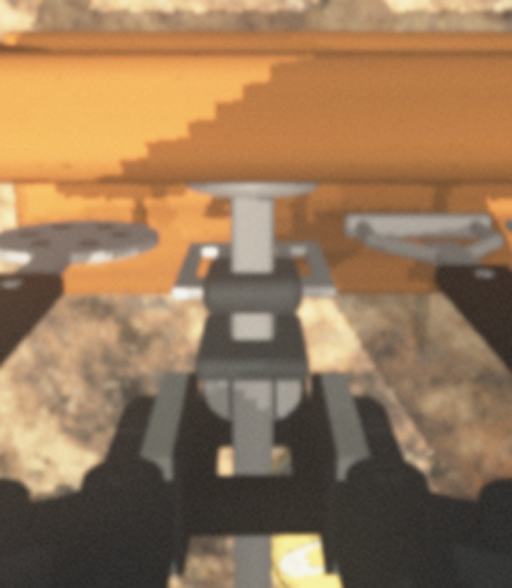

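Request:
{"method": "step_arm", "body": {
  "motion": [
    {"offset": [0.3,-0.03,0],"spin": 0,"gripper": 1},
    {"offset": [0.3,-0.03,0],"spin": 0,"gripper": 1},
    {"offset": [0.2,-0.02,0],"spin": 0,"gripper": 1}
  ]
}}

```text
time: 8.92
position: [0.5675, 0.0666, 0.2646]
orientation: [0.998, -0.059, 0.011, 0.001]
wrist_force: [0.1, 0.1, -0.9]
finger_gap: 0.272
```

Request:
{"method": "step_arm", "body": {
  "motion": [
    {"offset": [0.2,-0.02,0],"spin": 0,"gripper": 1}
  ]
}}

```text
time: 9.0
position: [0.5697, 0.0664, 0.2646]
orientation: [0.998, -0.059, 0.011, 0.001]
wrist_force: [-2.6, 0.8, -0.8]
finger_gap: 0.269
```

Request:
{"method": "step_arm", "body": {
  "motion": [
    {"offset": [0.2,-0.02,0],"spin": 0,"gripper": 1}
  ]
}}

```text
time: 9.08
position: [0.5709, 0.0663, 0.2643]
orientation: [0.998, -0.059, 0.01, 0.001]
wrist_force: [-4.8, 0.6, -0.6]
finger_gap: 0.267
```

Request:
{"method": "step_arm", "body": {
  "motion": [
    {"offset": [0.2,-0.02,0],"spin": 0,"gripper": 1}
  ]
}}

```text
time: 9.17
position: [0.5723, 0.0663, 0.264]
orientation: [0.998, -0.058, 0.009, 0.001]
wrist_force: [-2.9, 0.6, -1.1]
finger_gap: 0.269
```

Request:
{"method": "step_arm", "body": {
  "motion": [
    {"offset": [0.2,-0.03,0],"spin": 0,"gripper": 1}
  ]
}}

```text
time: 9.25
position: [0.5742, 0.066, 0.2638]
orientation: [0.998, -0.058, 0.009, 0.001]
wrist_force: [-1.9, -0.4, -1.5]
finger_gap: 0.269
```

Request:
{"method": "step_arm", "body": {
  "motion": [
    {"offset": [0.2,-0.03,0],"spin": 0,"gripper": 1}
  ]
}}

```text
time: 9.33
position: [0.5764, 0.0657, 0.2638]
orientation: [0.998, -0.058, 0.009, 0.001]
wrist_force: [-1.2, 0.5, -0.8]
finger_gap: 0.267
```

Request:
{"method": "step_arm", "body": {
  "motion": [
    {"offset": [0.2,-0.03,0],"spin": 0,"gripper": 1}
  ]
}}

```text
time: 9.42
position: [0.5786, 0.0654, 0.2637]
orientation: [0.998, -0.058, 0.009, 0.001]
wrist_force: [-1.5, -0.7, -0.4]
finger_gap: 0.266
```

Request:
{"method": "step_arm", "body": {
  "motion": [
    {"offset": [0.2,-0.03,0],"spin": 0,"gripper": 1}
  ]
}}

```text
time: 9.5
position: [0.5807, 0.0651, 0.2637]
orientation: [0.998, -0.058, 0.009, 0.001]
wrist_force: [-2.0, -0.3, -0.4]
finger_gap: 0.269
```

Request:
{"method": "step_arm", "body": {
  "motion": [
    {"offset": [0.15,-0.02,0],"spin": 0,"gripper": 1}
  ]
}}

```text
time: 9.58
position: [0.5826, 0.0649, 0.2638]
orientation: [0.998, -0.058, 0.009, 0.001]
wrist_force: [-1.3, 0.2, -1.0]
finger_gap: 0.269
```

Request:
{"method": "step_arm", "body": {
  "motion": [
    {"offset": [0.15,-0.02,0],"spin": 0,"gripper": 1}
  ]
}}

```text
time: 9.67
position: [0.5844, 0.0647, 0.2638]
orientation: [0.998, -0.058, 0.009, 0.001]
wrist_force: [-6.6, -0.2, 0.4]
finger_gap: 0.268
```

Request:
{"method": "step_arm", "body": {
  "motion": [
    {"offset": [0.12,-0.02,0],"spin": 0,"gripper": 1}
  ]
}}

```text
time: 9.75
position: [0.5845, 0.0647, 0.2635]
orientation: [0.998, -0.058, 0.007, 0.001]
wrist_force: [-12.8, 0.9, 3.4]
finger_gap: 0.269
```

Request:
{"method": "step_arm", "body": {
  "motion": [
    {"offset": [0,0,0],"spin": 0,"gripper": 1}
  ]
}}

```text
time: 9.83
position: [0.5842, 0.0648, 0.2636]
orientation: [0.998, -0.058, 0.007, 0.001]
wrist_force: [-1.0, -0.8, 0.7]
finger_gap: 0.269
```

```bash
python3 - <<'E'
from h import *
st();cap('wrist','w11'); st()
im,W=pts('w11')
cv2.imwrite('pics/w11c.png',cv2.resize(im[150:335,190:375],None,fx=3.2,fy=3.2,interpolation=cv2.INTER_CUBIC))
E
```

```text
9.83 [0.5842 0.0648 0.2636] [ 0.9983 -0.058   0.0069  0.0013] F [-0.99 -0.75  0.69] yaw -0.11600191745349843 gap 0.2685491737844238
9.88 [0.5843 0.0647 0.2636] [ 0.9983 -0.058   0.0071  0.0012] F [-4.36  0.21  0.04] yaw -0.11604629210299475 gap 0.265312340572456
```

View pics/w11c.png

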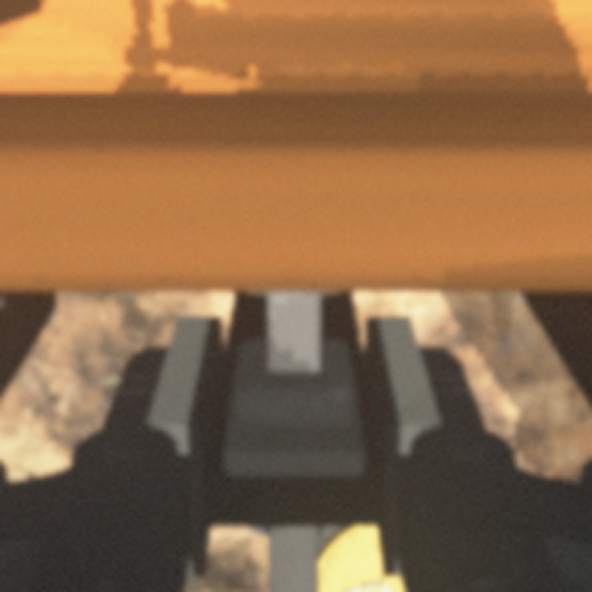

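Request:
{"method": "step_arm", "body": {
  "motion": [
    {"offset": [0,0,0],"spin": 0,"gripper": 0.55},
    {"offset": [0,0,0],"spin": 0,"gripper": 0.55},
    {"offset": [0,0,0],"spin": 0,"gripper": 0.55},
    {"offset": [0,0,0],"spin": 0,"gripper": 0.55}
  ]
}}

```text
time: 10.22
position: [0.5866, 0.0644, 0.2646]
orientation: [0.998, -0.058, 0.01, 0.001]
wrist_force: [-0.3, -0.1, 0.8]
finger_gap: 0.453
```

```bash
python3 - <<'E'
from h import *
st();cap('wrist','w12'); cap('side','s12'); st()
im,W=pts('w12')
cv2.imwrite('pics/w12c.png',cv2.resize(im[150:335,190:375],None,fx=3.2,fy=3.2,interpolation=cv2.INTER_CUBIC))
im,*_=load('s12'); cv2.imwrite('pics/s12c.png',cv2.resize(im[90:320,150:400],None,fx=2.6,fy=2.6,interpolation=cv2.INTER_CUBIC))
E
```

```text
10.22 [0.5866 0.0644 0.2646] [ 9.982e-01 -5.840e-02  9.500e-03  9.000e-04] F [-0.32 -0.08  0.77] yaw -0.11679323924524383 gap 0.453052017035873
10.32 [0.5864 0.0644 0.2646] [ 9.982e-01 -5.840e-02  9.400e-03  9.000e-04] F [ 0.01 -0.56 -0.13] yaw -0.11684721629357941 gap 0.4518777367316492
```

View pics/w12c.png

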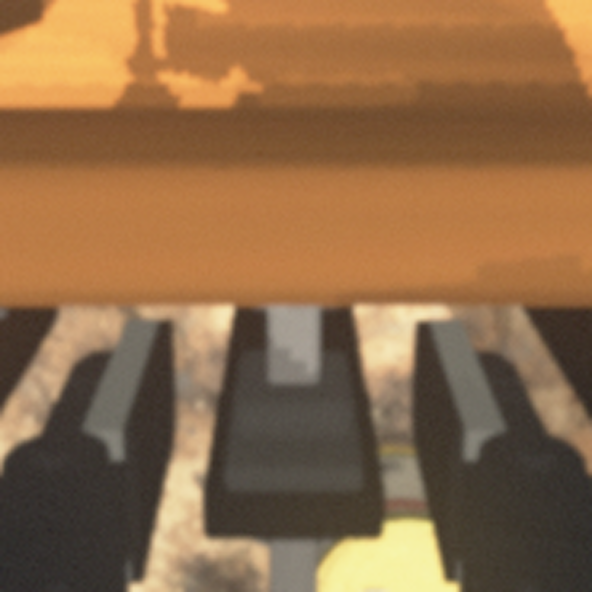

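View pics/s12c.png

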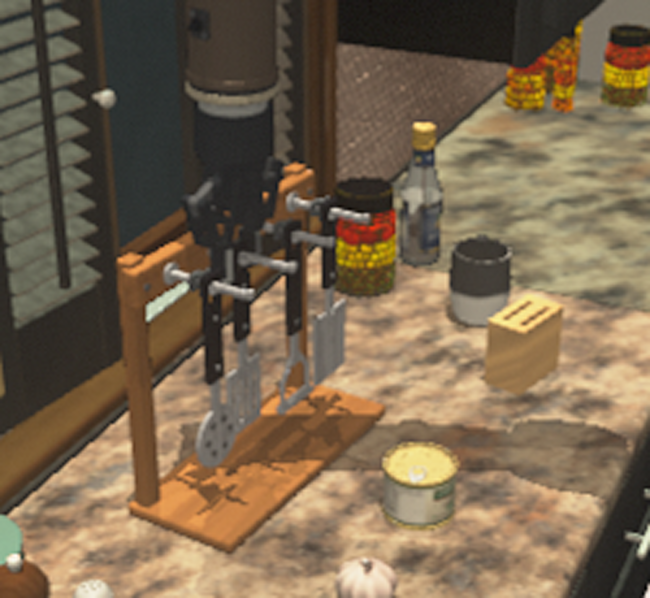

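Request:
{"method": "step_arm", "body": {
  "motion": [
    {"offset": [0,0,1],"spin": 0,"gripper": 0.55},
    {"offset": [0,0,1.5],"spin": 0,"gripper": 0.55},
    {"offset": [0,0,2],"spin": 0,"gripper": 0.55},
    {"offset": [0,0,2],"spin": 0,"gripper": 0.55},
    {"offset": [-1,0,2],"spin": 0,"gripper": 0.55},
    {"offset": [-2,0,2],"spin": 0,"gripper": 0.55},
    {"offset": [-2.5,0,1],"spin": 0,"gripper": 0.55},
    {"offset": [-2.5,0,0],"spin": 0,"gripper": 0.55},
    {"offset": [-2,0,0],"spin": 0,"gripper": 0.55},
    {"offset": [0,0,0],"spin": 0,"gripper": 0.55}
  ]
}}

```text
time: 11.15
position: [0.4831, 0.0654, 0.3909]
orientation: [0.998, -0.058, 0.011, -0.0]
wrist_force: [-0.1, -0.4, -0.1]
finger_gap: 0.452
```

```bash
python3 - <<'E'
from h import *
st();cap('wrist','w13'); cap('side','s13'); cap('top','t13'); st()
im,W=pts('w13')
cv2.imwrite('pics/w13c.png',cv2.resize(im,None,fx=1.4,fy=1.4,interpolation=cv2.INTER_CUBIC))
im,*_=load('s13'); cv2.imwrite('pics/s13c.png',cv2.resize(im[130:300,170:340],None,fx=3.5,fy=3.5,interpolation=cv2.INTER_CUBIC))
E
```

```text
11.15 [0.4831 0.0654 0.3909] [ 9.983e-01 -5.790e-02  1.140e-02 -1.000e-04] F [-0.12 -0.41 -0.1 ] yaw -0.11578441713859212 gap 0.4516794337236442
11.3 [0.4862 0.0644 0.3898] [ 9.982e-01 -5.870e-02  1.130e-02 -4.000e-04] F [ 0.41 -0.21  0.13] yaw -0.11755692062460606 gap 0.4499609053685496
```

View pics/w13c.png

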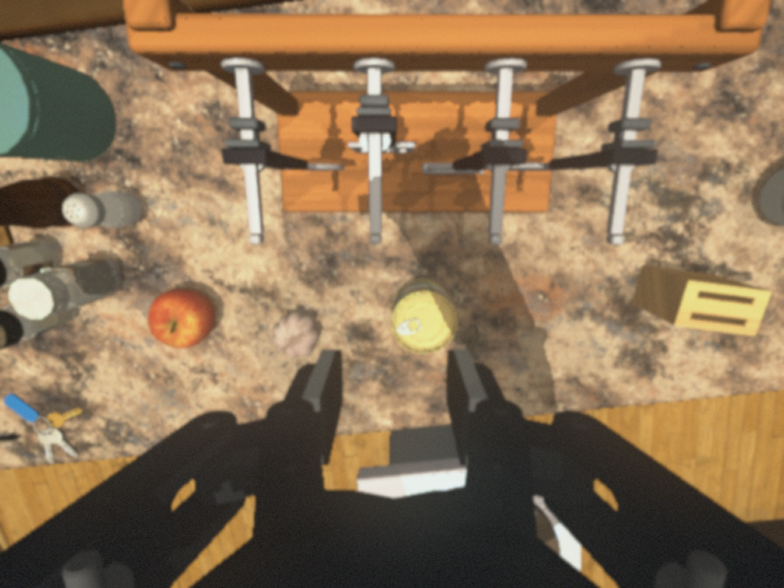

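View pics/s13c.png

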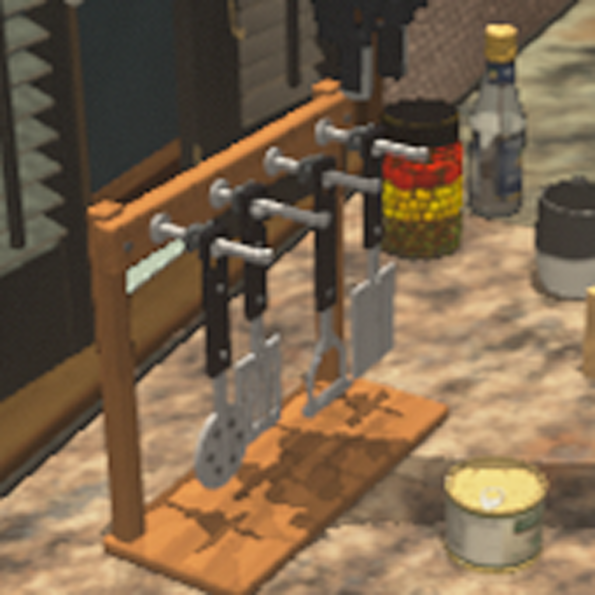

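```bash
python3 - <<'E'
from h import *
im,W=pts('w13')
for v in range(42,115,2): print(v,np.round(W[v,[257,262,267,272,277]]*1000,0)[:, [0,2]].astype(int).tolist())
cv2.imwrite('pics/w13d.png',cv2.resize(im[35:120,215:325],None,fx=7,fy=7,interpolation=cv2.INTER_CUBIC))
E
```

```text
42 [[-9223372036854775808, -9223372036854775808], [613, 275], [612, 275], [613, 272], [612, 273]]
44 [[613, 272], [612, 273], [611, 275], [611, 274], [611, 270]]
46 [[611, 272], [611, 273], [610, 272], [610, 274], [610, 271]]
48 [[611, 269], [610, 269], [610, 269], [610, 267], [609, 269]]
50 [[611, 261], [610, 263], [609, 267], [610, 262], [609, 263]]
52 [[671, 2], [611, 257], [608, 266], [610, 256], [609, 258]]
54 [[668, 1], [667, 1], [606, 269], [666, 1], [665, 2]]
56 [[665, 2], [665, 1], [605, 266], [663, 2], [662, 2]]
58 [[663, 2], [662, 2], [604, 267], [660, 2], [659, 1]]
60 [[660, 2], [659, 1], [603, 266], [657, 1], [656, 2]]
62 [[657, 2], [656, 2], [601, 267], [654, 2], [653, 1]]
64 [[654, 3], [653, 1], [600, 267], [651, 2], [651, 1]]
66 [[649, 14], [648, 13], [598, 267], [646, 15], [645, 14]]
68 [[597, 271], [597, 271], [596, 271], [596, 272], [642, 15]]
70 [[595, 273], [595, 273], [595, 272], [594, 273], [594, 270]]
72 [[594, 272], [594, 273], [593, 272], [593, 273], [593, 271]]
74 [[593, 272], [593, 272], [592, 273], [592, 272], [591, 271]]
76 [[635, 15], [591, 271], [591, 
[... 635 characters left out ...]
75]]
96 [[579, 262], [578, 264], [578, 267], [577, 264], [577, 264]]
98 [[577, 264], [577, 262], [576, 266], [576, 263], [576, 263]]
100 [[576, 263], [575, 264], [575, 266], [575, 264], [574, 264]]
102 [[574, 263], [574, 265], [573, 266], [573, 265], [573, 264]]
104 [[584, 140], [573, 263], [572, 265], [572, 264], [571, 263]]
106 [[583, 125], [571, 263], [570, 266], [570, 264], [580, 125]]
108 [[583, 88], [583, 77], [569, 267], [569, 264], [581, 77]]
110 [[586, 14], [585, 13], [567, 268], [567, 264], [582, 16]]
112 [[583, 14], [582, 16], [566, 267], [566, 266], [579, 16]]
114 [[580, 14], [579, 15], [564, 267], [564, 265], [576, 16]]<stdin>:3: RuntimeWarning: invalid value encountered in cast
```

View pics/w13d.png

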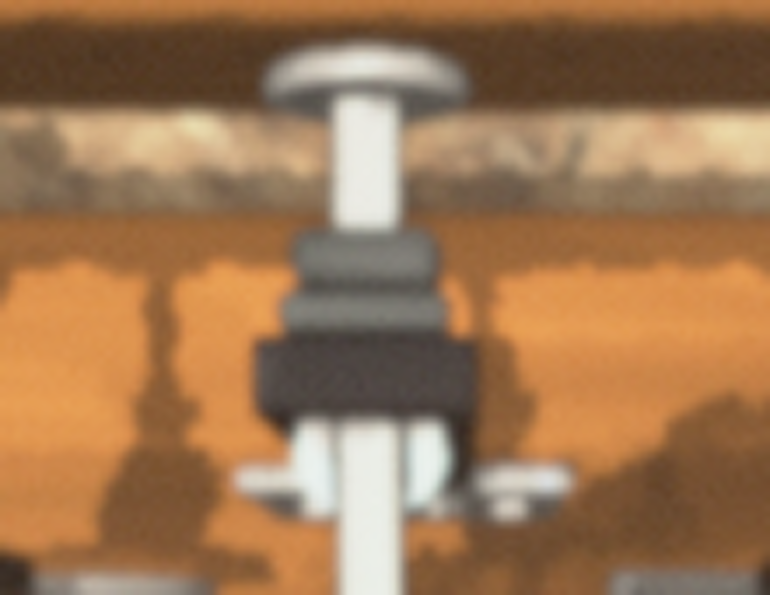

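```bash
python3 - <<'E'
from h import *
a,*_=load('side0'); b,*_=load('s13'); d=cv2.absdiff(a,b).max(2)[130:380,140:420]; 
cv2.imwrite('pics/diff.png',cv2.resize(np.clip(d*3.,0,255).astype(np.uint8),None,fx=2.4,fy=2.4))
E
```

```text
(no output)
```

View pics/diff.png

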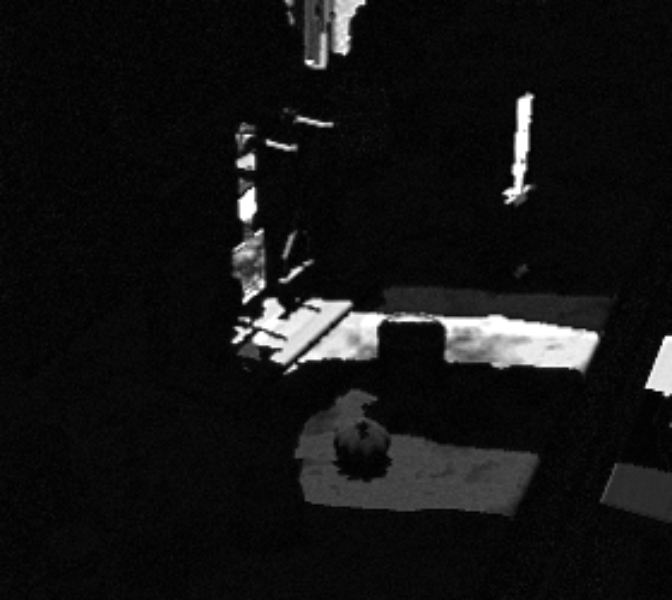

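```bash
python3 -c "
from rig import job
print(job.hand_in())"
```

```text
the job is handed in; nothing more can be done
None
```

I lifted the turner out of the stand, hung it on the free inner hook (the +y one) and pushed it home. I then let go, backed the arm clear and handed the job in at about 11 s of the 56 s.

- **Push:** passing the catches read about 5 N. The collar then met its stop at about 6.6 N, and one last small row read 12.8 N, which is under the 15 N forcing mark.
- **Lock:** the last wrist picture shows the turner hanging on the peg, with both catch rollers in front of the handle. By depth the collar sits about 4 mm further in than when free, good to 1–2 mm.
- **Neighbours and bystanders:** before and after side pictures show only the moved turner, the arm and shadows.
- **Measurement disagreement:** the top and wrist cameras differed by 2–3 mm on where the peg is, so I aligned using the wrist camera alone.

The hand-in gave no verdict.

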